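Put the kiln spacer discs away and lock the keeper

ROBOT

A 7-joint arm with a two-finger parallel gripper is mounted at the origin on the work surface. World frame = base frame: x ahead of the robot, y to its left, z up, the work surface at z = 0. Lengths are in m, angles in rad, forces in N, time in s.
With the tool pointing down it reaches from about 0.425 to 1.025 m from the base axis. Payload 9.4 kg.
Tool frame: the origin (TCP) lies midway between the tips of the shut fingers; the grasp point (between the pads) lies 19 mm behind it; z points along the fingers, y is the line along which they close (so a half turn about z gives the same grasp; the last joint's range is limited). The gripper opens to 93 mm and grips with 3 to 60 N. Pads are 15 mm wide; open, the fingers measure 128 mm over their backs; the gripper's body (75 mm by 188 mm) begins 65 mm behind the grasp point.
Start: joints at [-1.259, 0.599, -0.003, 1.599, 0.002, 0.943, -0.08], TCP at [0.275, 0.671, 0.219] pointing down, gripper open.
Joint ranges: [-2.57, 2.57], [-0.35, 1.97], [-1.29, 1.29], [0.11, 2.56], [-1.05, 4.19], [0.11, 1.86], [-2.63, 2.63]. Speed limits (rad/s): [2.22, 2.22, 3.01, 3.01, 3.14, 3.14, 3.14].

INTERFACE

Orientations are given as a unit quaternion [w, x, y, z].
In Python, from plant import state, grab_frame, close_job gives the robot as it stands.
- The arm moves only by the tool play_rows, never from a script. Its argument "moves" is a list of rows, each a list of 7 numbers: the turn, a rotation vector about the tool's x, y, z normalised to -1 to 1, where 1 is 180 degrees, then the shift along the tool's x, y, z normalised to -1 to 1, where 1 is 0.1 m, then the closure, from -1 (fully open) to 1 (shut). A call has exactly 10 rows; each row is the pose to reach, as a shift and turn from the pose commanded when the call began, along the tool's axes at that moment, turning the shorter way round; what a row does not reach only later rows make up. A row lasts 1/10 s, in which the tool goes at most 50 mm and 8.59 degrees, less where a joint would pass 70% of its speed; a pose out of reach is approached as far as the arm can. A call with a number of a shift or a turn outside -1 to 1 is refused whole. A call with a gripper value outside its range is refused whole. The fingers move at their own pace and stop on an object; "force" is the grip in N (left out, the last holds). Time passes only in rows, so rows that repeat a pose let the fingers close, or fill a call up. It gives the time, the measured TCP pose, the force, the opening and the grip force at its end, in the units of the state.
- state(): the state, without advancing time (a new reading comes with each control period).
- grab_frame(name): name is "scene" or "top" or "wrist"; returns a dict with "img" (384x512x3 uint8, red, green, blue), "range_z" (384x512 float32, m along the optical axis (not along the pixel's ray), 0 where there is no reading), "camera_matrix" (3x3 intrinsics, pixels), "R" (3x3) and "t" (3): a world point X has camera coordinates R X + t. Camera axes: x right, y down, z forward; pixel columns grow to the right and rows downward; lengths in m; the calibration is good to about 2 mm. A picture is of the moment at which its call begins.
- close_job(): hands the job in; it is judged then, once.
The state is a dict: "t": time; "qpos": joint angles; "joint_vel": joint speeds; "joint_torque": joint torques, N m; "ee_pos": TCP position; "orientation": TCP orientation; "force": force on the tool from outside, world axes, zero at the start; "ft_torque": the same for the moment, N m; "width": finger opening in m; "finger_force": force on a finger pad.
Only numpy, scipy, OpenCV 4.12 (cv2) and the standard library are available. Lean on these libraries where they do the work, as an engineer would, in place of code of your own. Each camera call takes 0.05 s, during which the arm holds its last target. There are 200 camera calls.

TASK

Swing the rack's keeper bar well clear of the pipe's mouth, then drop every clay spacer disc from the ware board into the pipe so that they lie flat in one column. Then swing the keeper back over the mouth and push it past the sprung ball until it is fully home against its stop, and leave the glaze jar, the cup and the brush where they are.

Things in the scene. Friction and masses are not known exactly. Their poses are not given: they have to be found in the camera images.
- rack: storage rack fixed to the bench, on the left or right half, turned up to 0.3 rad: plywood base plate 210 (x) by 120 (y) by 15 mm with an upright grey pipe at its centre, a steel pivot post 20 mm thick at x = +70 mm and a wooden catch post at x = -58 mm. Origin under the plate's centre, z up
- tube_floor (a point): centre of the pipe's inner floor, 15 mm above the bench; axes as the rack's
- tube_mouth (a point): centre of the pipe's mouth at its rim, 105 mm above the bench, 90 mm above the pipe's floor. The pipe's bore is 51 mm; over its top 10 mm it flares to 60 mm inside and 69 mm outside
- keeper_hinge (a point): point on the keeper's upright hinge axis, at the height of the bar's middle (114 mm above the bench), 70 mm from the pipe's axis
- keeper (a joint): angle of the keeper, a level steel bar (18 mm wide, underside 110 and top 118 mm above the bench). 0 = shut against its stop, across the mouth along the rack's -x; grows as it opens to the rack's -y side (anticlockwise from above), end stop 1.5. Clears the mouth from 0.7. Stays where left. Closing, it meets the ball at 0.24, needs 4 to 5 N at the knob, rides over it and snaps home below 0.04
- keeper_knob (a point): middle of the keeper's upright round wooden knob, 16 mm thick and 40 mm tall (118 to 158 mm above the bench), 150 mm from the hinge axis near the bar's free end; can be pinched from above or pushed
- catch_ball (a point): top of the sprung brass ball (16 mm across, stands 2.5 mm above the bar's underside) on the wooden catch post, 22 (x) by 50 (y) mm, top 107 mm above the bench; a small steel stop lug on the post's +y side ends 118 mm above the bench
- ware_board: plywood ware board fixed to the bench, 250 (x) by 330 (y) by 6 mm, origin under its centre; the discs lie on it at first, at least 80 mm apart centre to centre
- disc1: fired clay spacer disc, solid, 46 mm across and 12 mm thick, about 45 g, all alike; origin at the centre of its underside, z along its axis. Four to six of the six are present; None if absent
- disc2: fired clay spacer disc, solid, 46 mm across and 12 mm thick, about 45 g, all alike; origin at the centre of its underside, z along its axis. Four to six of the six are present; None if absent
- disc3: fired clay spacer disc, solid, 46 mm across and 12 mm thick, about 45 g, all alike; origin at the centre of its underside, z along its axis. Four to six of the six are present; None if absent
- disc4: fired clay spacer disc, solid, 46 mm across and 12 mm thick, about 45 g, all alike; origin at the centre of its underside, z along its axis. Four to six of the six are present; None if absent
- disc5: fired clay spacer disc, solid, 46 mm across and 12 mm thick, about 45 g, all alike; origin at the centre of its underside, z along its axis. Four to six of the six are present; None if absent
- disc6: fired clay spacer disc, solid, 46 mm across and 12 mm thick, about 45 g, all alike; origin at the centre of its underside, z along its axis. Four to six of the six are present; None if absent
- glaze_jar: bystander: white plastic glaze jar, 68 mm across, 95 mm tall, origin under its centre
- cup: bystander: blue glazed cup, 72 mm across, 75 mm tall, origin under its centre
- brush: bystander: brush 170 mm long lying on the bench beyond the work, origin under its middle
Not all that is in view belongs to the job. What is shaped like the disc4 but green or turquoise is not meant. Leave any green look-alike of the disc1 alone.

How it is judged:
On the way, in this order (a step that is already met when the one before it is completed fails the run):
1. the keeper is swung well clear of the mouth (beyond 0.9 rad) (value of joint keeper above 0.9 rad), for 0.2 s.
2. every disc present lies flat in the pipe while the keeper is clear of the mouth (horizontal distance between each of disc1, disc2, disc3, disc4, disc5, disc6 and tube_floor below 0.005 m and z of disc1 in the frame of tube_floor between -0.004 and 0.076 m and angle between the z axis of each of disc1, disc2, disc3, disc4, disc5, disc6 and the z axis of tube_floor, either way round below 0.15 rad and z of disc2 in the frame of tube_floor between -0.004 and 0.076 m and z of disc3 in the frame of tube_floor between -0.004 and 0.076 m and z of disc4 in the frame of tube_floor between -0.004 and 0.076 m and z of disc5 in the frame of tube_floor between -0.004 and 0.076 m and z of disc6 in the frame of tube_floor between -0.004 and 0.076 m and value of joint keeper above 0.6 rad), for 0.2 s.
3. the keeper is shut home behind the sprung ball (value of joint keeper below 0.04 rad), for 0.2 s.
At the end, for the whole second after the job is handed in: every disc present lies in the pipe, within 5 mm of its axis, between floor and rim, flat within 0.15 rad and at rest, and the keeper is within 0.04 rad of fully shut (horizontal distance between each of disc1, disc2, disc3, disc4, disc5, disc6 and tube_floor below 0.005 m and z of disc1 in the frame of tube_floor between -0.004 and 0.076 m and angle between the z axis of each of disc1, disc2, disc3, disc4, disc5, disc6 and the z axis of tube_floor, either way round below 0.15 rad and z of disc2 in the frame of tube_floor between -0.004 and 0.076 m and z of disc3 in the frame of tube_floor between -0.004 and 0.076 m and z of disc4 in the frame of tube_floor between -0.004 and 0.076 m and z of disc5 in the frame of tube_floor between -0.004 and 0.076 m and z of disc6 in the frame of tube_floor between -0.004 and 0.076 m and linear speed of each of disc1, disc2, disc3, disc4, disc5, disc6 below 0.02 m/s and value of joint keeper below 0.04 rad); the robot touches nothing.
It fails at once if the glaze jar is moved by more than 30 mm (distance of glaze_jar from where it was at the start of the episode above 0.03 m).
It fails at once if the cup is moved by more than 30 mm (distance of cup from where it was at the start of the episode above 0.03 m).
It fails at once if the brush is moved by more than 30 mm (distance of brush from where it was at the start of the episode above 0.03 m).
Of disc1, disc2, disc3, disc4, disc5, disc6 only 4 to 6 are there at a start; the rules pass over those that are not, and their reading is None.
At some moment in a run one of disc1, disc2, disc3, disc4, disc5, disc6 may be knocked a few centimetres aside while the robot is not near it.
It also fails if it takes over 210 s, if anything falls off the work surface, if the arm or the gripper's body presses on something with over 40 N, if the wrist force passes 120 N, or if a joint passes its speed limit or range.

## Working session

There is one attempt and no reset: what is moved stays moved. The work goes in short steps, Python scripts to look and compute and a tool call to move; the robot and the scene stay as the last step left them, time stands still between calls to the robot, and variables do not carry over. Pictures are saved under pics/ and viewed, at most 14 in all, crops included, and the job is handed in when it is done.

Besides the shell and the picture viewer there is one more tool, called after "Emit:" by a JSON object that holds its "op" and its "data". play_rows: Moves the arm, as the interface text tells. Its arguments: {"type":"object","properties":{"moves":{"type":"array","items":{"type":"array","items":{"type":"number"}}},"force":{"type":"number"}},"required":["moves"]}

```bash
mkdir -p pics; python3 - <<'E'
from plant import state, grab_frame
import cv2,numpy as np
print(state())
for n in ("scene","top"):
    f=grab_frame(n); cv2.imwrite(f"pics/{n}0.png",f["img"][:,:,::-1]); np.savez(f"/tmp/{n}0.npz",**f)
    print(n,f["camera_matrix"],f["R"],f["t"])
a=cv2.imread("pics/top0.png");cv2.imwrite("pics/top0b.png",cv2.resize(a,(800,600)))
E
```

```text
{'t': 0.0, 'qpos': array([-1.25869593,  0.60011801, -0.0025291 ,  1.60014641,  0.00181202,
        0.94290827, -0.07977709]), 'joint_vel': array([ 0.00066143, -0.00092361,  0.00128117,  0.00186005,  0.00026046,
       -0.00254847,  0.00056394]), 'joint_torque': array([-3.62630735e-04, -7.65074944e+01,  1.49700645e+00, -2.52346051e+01,
       -5.24573133e-02,  1.70454750e-02,  1.58198914e-04]), 'ee_pos': array([0.27467055, 0.67041144, 0.21775942]), 'orientation': array([-7.20949391e-05,  1.93140313e-01,  9.81170830e-01, -7.85813217e-04]), 'force': array([ 0.377677  , -0.33731506, -0.74173854]), 'ft_torque': array([ 0.03957611,  0.03453438, -0.05159583]), 'finger_force': 0.0, 'width': 0.09290596453394893}
scene [[409.80941558   0.         254.26812142]
 [  0.         409.80941558 193.05616843]
 [  0.           0.           1.        ]] [[-0.76928963  0.6386842   0.0166118 ]
 [ 0.52267789  0.64408812 -0.55853229]
 [-0.36742521 -0.42099048 -0.82931643]] [ 0.47814266 -0.2677866   1.44512578]
top [[411.82030245   0.         253.25181927]
 [  0.         411.82030245 193.62522123]
 [  0.           0.           1.        ]] [[-0.01141567 -0.99972916  0.02028027]
 [-0.9961829   0.00961519 -0.08675926]
 [ 0.08654076 -0.02119327 -0.99602286]] [-0.00299171  0.62091709  1.00693219]
```

View pics/top0b.png

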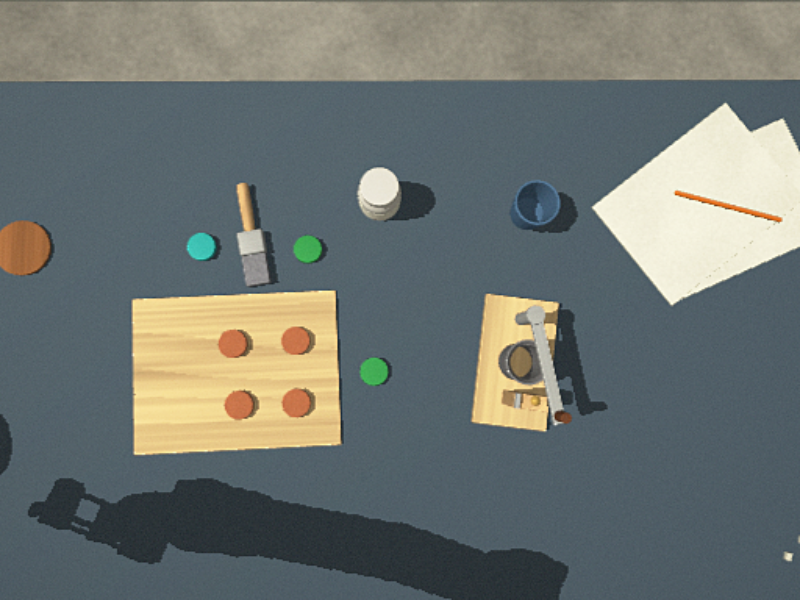

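View pics/scene0.png

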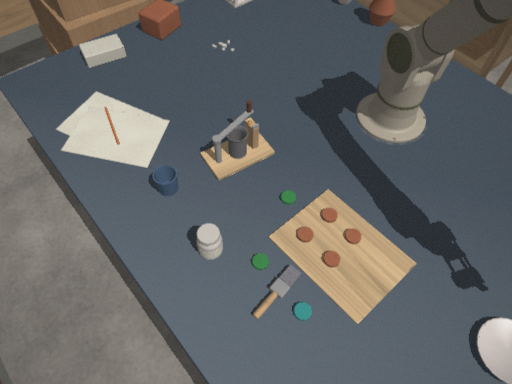

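The top view (800 px scale) shows four terracotta discs on the ware board at (234,344), (297,341), (239,404) and (297,403); these fit the description. The turquoise (201,247), green (307,249) and green (374,371) ones are the look-alikes, and the brown round at (22,248) is too large. The rack is on the right with its pivot at (535,315) and its knob at (563,418), so the keeper is partly open.

```bash
cat > h.py <<'E'
import numpy as np,cv2
from plant import state,grab_frame
def cloud(f):
    K=f["camera_matrix"];z=f["range_z"];v,u=np.indices(z.shape)
    c=np.stack([(u-K[0,2])/K[0,0]*z,(v-K[1,2])/K[1,1]*z,z],-1)
    p=(c-f["t"])@f["R"]; p[z==0]=np.nan
    return p
def plane(f,u,v,h):
    d=f["R"].T@np.linalg.inv(f["camera_matrix"])@np.array([u,v,1.]);o=-f["R"].T@f["t"]
    return o+d*(h-o[2])/d[2]
def discs(f,h=0.018):
    hsv=cv2.cvtColor(f["img"],cv2.COLOR_RGB2HSV);p=cloud(f)
    m=cv2.inRange(hsv,(0,110,80),(11,255,255))
    m=cv2.morphologyEx(m,cv2.MORPH_OPEN,np.ones((3,3)))
    n,l,s,c=cv2.connectedComponentsWithStats(m);out=[]
    for i in range(1,n):
        if s[i,4]>100:
            out.append((c[i].round(1),s[i,4],plane(f,*c[i],h)[:2].round(4),np.nanmedian(p[l==i],0).round(4)))
    return out
E
python3 - <<'E'
from h import *
import cv2
f=dict(np.load("/tmp/top0.npz"));p=cloud(f)
for d in discs(f):print(*d)
x,y,z=p[...,0],p[...,1],p[...,2]
v,u=np.indices(z.shape)
R=(u>295)&(u<390)&(v>180)&(v<285)
def rep(n,lo,hi):
    m=R&(z>lo)&(z<hi);q=p[m];r=cv2.minAreaRect(q[:,:2].astype(np.float32)*1000)
    print(n,m.sum(),q.mean(0).round(4),r)
rep("plate",.008,.022);rep("rim",.098,.108);rep("bar",.111,.122);rep("knob",.145,.17)
print("hist",np.histogram(z[R],np.arange(0,.18,.01)))
for n,ys in(("jar",(225,275,100,145)),("cup",(325,360,112,148))):
    a=p[ys[2]:ys[3],ys[0]:ys[1]].reshape(-1,3);a=a[a[:,2]>.04];print(n,a.mean(0),a.max(0),a.min(0))
i=f["img"][175:290,290:400,::-1];cv2.imwrite("pics/rack.png",cv2.resize(i,None,fx=5,fy=5,interpolation=cv2.INTER_CUBIC))
i=f["img"][180:300,130:260,::-1];cv2.imwrite("pics/disc.png",cv2.resize(i,None,fx=5,fy=5))
E
```

```text
[148.6 219.6] 256 [0.5589 0.2533] [0.5581 0.2528 0.018 ]
[188.7 217.8] 248 [0.5623 0.1531] [0.5619 0.1525 0.0177]
[189.4 257.5] 256 [0.4635 0.1512] [0.4643 0.152  0.0178]
[152.5 258.7] 258 [0.4616 0.2426] [0.461  0.2423 0.018 ]
plate 2741 [ 0.5245 -0.1923  0.0146] ((524.9052734375, -203.111083984375), (120.82367706298828, 209.85427856445312), 82.27084350585938)
rim 284 [ 0.497  -0.1975  0.1042] ((504.5281982421875, -198.44374084472656), (106.28966522216797, 52.39463424682617), 6.7359137535095215)
bar 621 [ 0.5198 -0.2228  0.1175] ((520.9163818359375, -223.1232147216797), (70.49896240234375, 165.9077911376953), 81.23497009277344)
knob 50 [ 0.4473 -0.2401  0.1559] ((447.8662414550781, -240.8814697265625), (14.532734870910645, 14.094039916992188), 3.586848735809326)
hist (array([2383, 2697,   47,   55,   52,   57,   45,   41,   26,   66,  293,
        573,  125,    9,   11,   42,    3]), array([0.  , 0.01, 0.02, 0.03, 0.04, 0.05, 0.06, 0.07, 0.08, 0.09, 0.1 ,
       0.11, 0.12, 0.13, 0.14, 0.15, 0.16, 0.17]))
jar [0.78742544 0.0151869  0.08573389] [0.82340434 0.04937909 0.0992389 ] [ 0.75974348 -0.01794932  0.04025422]
cup [ 0.7766934  -0.23514986  0.06391719] [ 0.80842314 -0.19610652  0.08055236] [ 0.73727283 -0.26689353  0.04023716]
```

View pics/rack.png

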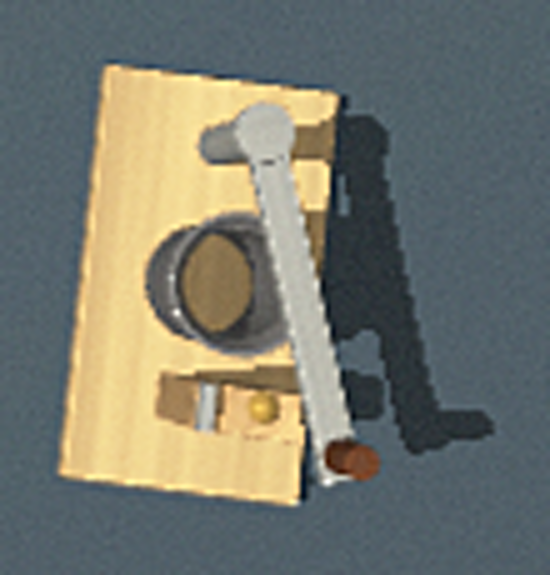

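View pics/disc.png

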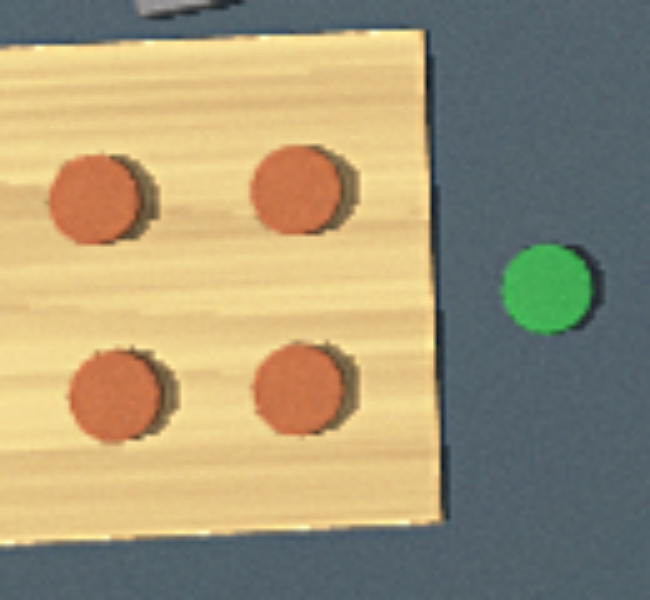

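The crop confirms it: four terracotta discs lie on the board, and the green disc off the board is a look-alike. From the depth data the rack centre is (0.525,-0.203), yaw -0.135, with the keeper at about 0.32 rad. I'll align the tool with the rack (tool x = -rack x, tool y = rack y) and move over the knob.

Emit:
{"op": "play_rows", "data": {"moves": [[0,0,-0.03,0,0,0,-1],[0,0,-0.06,0,0,0,-1],[0,0,-0.081,0,0,0,-1],[0,0,-0.081,0,0,0,-1],[0,0,-0.081,0,0,0,-1],[0,0,-0.081,0,0,0,-1],[0,0,-0.081,0,0,0,-1],[0,0,-0.081,0,0,0,-1],[0,0,-0.081,0,0,0,-1],[0,0,-0.081,0,0,0,-1]], "force": 25}}

```text
t: 1.1
ee_pos: [0.2748, 0.6709, 0.2186]
orientation: [0.0, 0.067, 0.998, 0.0]
force: [-0.3, -0.3, -0.4]
width: 0.0927
finger_force: 0.0
```

Emit:
{"op": "play_rows", "data": {"moves": [[0,0,0,-0.05,-0.05,0,-1],[0,0,0,-0.15,-0.15,0,-1],[0,0,0,-0.26,-0.26,0,-1],[0,0,0,-0.38,-0.38,0,-1],[0,0,0,-0.5,-0.5,0,-1],[0,0,0,-0.6,-0.6,0,-1],[0,0,0,-0.7,-0.7,0,-1],[0,0,0,-0.8,-0.8,0,-1],[0,0,0,-0.9,-0.9,0,-1],[0,0,0,-0.98,-0.98,0,-1]]}}

```text
t: 2.1
ee_pos: [0.3598, 0.5595, 0.2186]
orientation: [0.0, 0.067, 0.998, -0.0]
force: [-0.5, -0.3, -1.0]
width: 0.0931
finger_force: 0.0
```

Emit:
{"op": "play_rows", "data": {"moves": [[0,0,0,-0.1,-0.1,0,-1],[0,0,0,-0.2,-0.2,0,-1],[0,0,0,-0.3,-0.3,0,-1],[0,0,0,-0.4,-0.4,0,-1],[0,0,0,-0.5,-0.5,0,-1],[0,0,0,-0.6,-0.6,0,-1],[0,0,0,-0.7,-0.7,0,-1],[0,0,0,-0.8,-0.8,0,-1],[0,0,0,-0.9,-0.9,0,-1],[0,0,0,-0.98,-0.98,0,-1]]}}

```text
t: 3.1
ee_pos: [0.4438, 0.4492, 0.2187]
orientation: [0.0, 0.067, 0.998, -0.0]
force: [0.3, 0.3, 0.5]
width: 0.0929
finger_force: 0.0
```

Emit:
{"op": "play_rows", "data": {"moves": [[0,0,0,-0.1,-0.1,0,-1],[0,0,0,-0.2,-0.2,0,-1],[0,0,0,-0.3,-0.3,0,-1],[0,0,0,-0.4,-0.4,0,-1],[0,0,0,-0.5,-0.5,0,-1],[0,0,0,-0.6,-0.6,0,-1],[0,0,0,-0.7,-0.7,0,-1],[0,0,0,-0.8,-0.8,0,-1],[0,0,0,-0.9,-0.9,0,-1],[0,0,0,-0.98,-0.98,0,-1]]}}

```text
t: 4.1
ee_pos: [0.5277, 0.3389, 0.2186]
orientation: [0.0, 0.067, 0.998, -0.0]
force: [-0.7, 0.1, -0.6]
width: 0.0929
finger_force: 0.0
```

Emit:
{"op": "play_rows", "data": {"moves": [[0,0,0,0,-0.1,0,-0.5],[0,0,0,0,-0.2,0,-0.5],[0,0,0,0,-0.3,0,-0.5],[0,0,0,0,-0.4,0,-0.5],[0,0,0,0,-0.5,0,-0.5],[0,0,0,0,-0.6,0,-0.5],[0,0,0,0,-0.7,0,-0.5],[0,0,0,0,-0.8,0,-0.5],[0,0,0,0,-0.9,0,-0.5],[0,0,0,0,-1,0,-0.5]]}}

```text
t: 5.1
ee_pos: [0.5133, 0.2402, 0.2187]
orientation: [0.0, 0.067, 0.998, -0.0]
force: [-0.5, -0.5, -0.4]
width: 0.0697
finger_force: 0.0
```

Emit:
{"op": "play_rows", "data": {"moves": [[0,0,0,0,-0.1,0,-0.5],[0,0,0,0,-0.2,0,-0.5],[0,0,0,0,-0.3,0,-0.5],[0,0,0,0,-0.4,0,-0.5],[0,0,0,0,-0.5,0,-0.5],[0,0,0,0,-0.6,0,-0.5],[0,0,0,0,-0.7,0,-0.5],[0,0,0,0,-0.8,0,-0.5],[0,0,0,0,-0.9,0,-0.5],[0,0,0,0,-1,0,-0.5]]}}

```text
t: 6.1
ee_pos: [0.4999, 0.1411, 0.2187]
orientation: [0.0, 0.067, 0.998, -0.0]
force: [-0.9, 1.0, -0.1]
width: 0.0697
finger_force: 0.0
```

Emit:
{"op": "play_rows", "data": {"moves": [[0,0,0,0,-0.1,0,-0.5],[0,0,0,0,-0.2,0,-0.5],[0,0,0,0,-0.3,0,-0.5],[0,0,0,0,-0.4,0,-0.5],[0,0,0,0,-0.5,0,-0.5],[0,0,0,0,-0.6,0,-0.5],[0,0,0,0,-0.7,0,-0.5],[0,0,0,0,-0.8,0,-0.5],[0,0,0,0,-0.9,0,-0.5],[0,0,0,0,-1,0,-0.5]]}}

```text
t: 7.1
ee_pos: [0.4865, 0.042, 0.2186]
orientation: [0.0, 0.067, 0.998, -0.0]
force: [-0.0, -0.4, 0.3]
width: 0.0698
finger_force: 0.0
```

Emit:
{"op": "play_rows", "data": {"moves": [[0,0,0,0,-0.1,0,-0.5],[0,0,0,0,-0.2,0,-0.5],[0,0,0,0,-0.3,0,-0.5],[0,0,0,0,-0.4,0,-0.5],[0,0,0,0,-0.5,0,-0.5],[0,0,0,0,-0.6,0,-0.5],[0,0,0,0,-0.7,0,-0.5],[0,0,0,0,-0.8,0,-0.5],[0,0,0,0,-0.9,0,-0.5],[0,0,0,0,-1,0,-0.5]]}}

```text
t: 8.1
ee_pos: [0.4731, -0.057, 0.2187]
orientation: [0.0, 0.067, 0.998, -0.0]
force: [-0.1, 0.1, -0.0]
width: 0.0699
finger_force: 0.0
```

Emit:
{"op": "play_rows", "data": {"moves": [[0,0,0,0,-0.1,0,-0.5],[0,0,0,0,-0.2,0,-0.5],[0,0,0,0,-0.3,0,-0.5],[0,0,0,0,-0.4,0,-0.5],[0,0,0,0,-0.5,0,-0.5],[0,0,0,0,-0.6,0,-0.5],[0,0,0,0,-0.7,0,-0.5],[0,0,0,0,-0.8,0,-0.5],[0,0,0,0,-0.9,0,-0.5],[0,0,0,0,-1,0,-0.5]]}}

```text
t: 9.1
ee_pos: [0.4598, -0.1561, 0.2186]
orientation: [0.0, 0.067, 0.998, -0.0]
force: [0.2, 0.6, -0.0]
width: 0.0697
finger_force: 0.0
```

```bash
cat >> h.py <<'E'
P=np.array([.525,-.203]);yaw=-.135
def to(x,y,z):
    s=state();c,n=np.cos(yaw),np.sin(yaw);d=np.array([x,y])-s["ee_pos"][:2]
    print("tool shift",(10*np.array([-(d@[c,n]),d@[-n,c],s["ee_pos"][2]-z])).round(3),"t",round(s["t"],2))
def rk(X,Y): return P+X*np.array([np.cos(yaw),np.sin(yaw)])+Y*np.array([-np.sin(yaw),np.cos(yaw)])
E
python3 - <<'E'
from h import *
f=grab_frame("wrist");p=cloud(f);cv2.imwrite("pics/w1.png",f["img"][:,:,::-1])
np.savez("/tmp/w1.npz",**f)
z=p[...,2]
for n,lo,hi in(("knob",.15,.165),("rim",.1,.107),("bar",.112,.122),("plate",.01,.02)):
    q=p[(z>lo)&(z<hi)];print(n,len(q),q.mean(0).round(4) if len(q) else "",cv2.minAreaRect(q[:,:2].astype(np.float32)*1000) if len(q)>3 else "")
to(.4475,-.2405,.128)
E
```

```text
knob 328 [ 0.447  -0.2393  0.157 ] ((447.86279296875, -240.14279174804688), (15.076018333435059, 15.159006118774414), 74.56255340576172)
rim 955 [ 0.5047 -0.1944  0.1047] ((504.7251281738281, -197.01161193847656), (108.74378967285156, 51.885162353515625), 7.504608154296875)
bar 1625 [ 0.4954 -0.2236  0.1178] ((518.2642822265625, -203.00892639160156), (175.72433471679688, 69.6004409790039), 9.535440444946289)
plate 9627 [ 0.5048 -0.0947  0.0156] ((598.1128540039062, -49.611541748046875), (446.4897155761719, 339.4486389160156), 86.10601806640625)
tool shift [ 0.007 -0.836  0.907] t 9.15
```

View pics/w1.png

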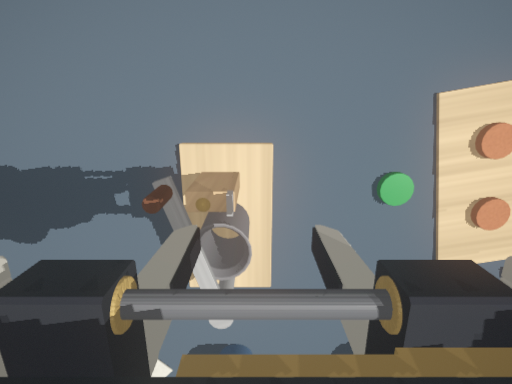

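The wrist view shows the knob at (157,197), the ball post at (203,205) and the pipe mouth at (228,243), which agrees with the top view. Next I descend on the knob and pinch it.

Emit:
{"op": "play_rows", "data": {"moves": [[0,0,0,0,-0.1,0,-0.5],[0,0,0,0,-0.2,0,-0.5],[0,0,0,0,-0.3,0,-0.5],[0,0,0,0,-0.4,0,-0.5],[0,0,0,0,-0.5,0,-0.5],[0,0,0,0,-0.6,0,-0.5],[0,0,0,0,-0.7,0,-0.5],[0,0,0,0,-0.83,0,-0.5],[0,0,0,0,-0.83,0,-0.5],[0,0,0,0,-0.83,0,-0.5]]}}

```text
t: 10.15
ee_pos: [0.4486, -0.2378, 0.2186]
orientation: [-0.0, 0.067, 0.998, 0.0]
force: [0.3, 0.0, 0.3]
width: 0.0701
finger_force: 0.0
```

Emit:
{"op": "play_rows", "data": {"moves": [[0,0,0,0,0,0.1,-0.5],[0,0,0,0,0,0.2,-0.5],[0,0,0,0,0,0.3,-0.5],[0,0,0,0,0,0.4,-0.5],[0,0,0,0,0,0.5,-0.5],[0,0,0,0,0,0.6,-0.5],[0,0,0,0,0,0.7,-0.5],[0,0,0,0,0,0.8,-0.5],[0,0,0,0,0,0.9,-0.5],[0,0,0,0,0,0.9,-0.5]]}}

```text
t: 11.15
ee_pos: [0.4482, -0.2373, 0.1273]
orientation: [-0.001, 0.067, 0.998, 0.0]
force: [0.5, 0.1, 0.1]
width: 0.0693
finger_force: 0.0
```

Emit:
{"op": "play_rows", "data": {"moves": [[0,0,0,0,0,0,0],[0,0,0,0,0,0,0.3],[0,0,0,0,0,0,0.5],[0,0,0,0,0,0,0.7],[0,0,0,0,0,0,1],[0,0,0,0,0,0,1],[0,0,0,0,0,0,1],[0,0,0,0,0,0,1],[0,0,0,0,0,0,1],[0,0,0,0,0,0,1]], "force": 20}}

```text
t: 12.15
ee_pos: [0.4486, -0.2377, 0.1286]
orientation: [-0.0, 0.067, 0.998, -0.0]
force: [-1.0, -1.2, 0.4]
width: 0.0156
finger_force: 20.0
```

Emit:
{"op": "play_rows", "data": {"moves": [[0,0,0,-0.03,-0.08,0,1],[0,0,0,-0.07,-0.174,0,1],[0,0,0,-0.12,-0.27,0,1],[0,0,0,-0.184,-0.369,0,1],[0,0,0,-0.275,-0.488,0,1],[0,0,0,-0.377,-0.598,0,1],[0,0,0,-0.49,-0.697,0,1],[0,0,0,-0.612,-0.784,0,1],[0,0,0,-0.742,-0.859,0,1],[0,0,0,-0.878,-0.92,0,1]]}}

```text
t: 13.15
ee_pos: [0.5241, -0.3425, 0.1289]
orientation: [0.0, 0.068, 0.998, -0.0]
force: [-1.4, 0.8, 4.6]
width: 0.0157
finger_force: 20.0
```

Emit:
{"op": "play_rows", "data": {"moves": [[0,0,0,-0.07,-0.02,0,1],[0,0,0,-0.14,-0.045,0,1],[0,0,0,-0.21,-0.065,0,1],[0,0,0,-0.21,-0.065,0,1],[0,0,0,-0.21,-0.065,0,1],[0,0,0,-0.21,-0.065,0,0.5],[0,0,0,-0.21,-0.065,0,0],[0,0,0,-0.21,-0.065,0,-0.4],[0,0,0,-0.21,-0.065,0,-0.5],[0,0,0,-0.21,-0.065,0,-0.5]]}}

```text
t: 14.15
ee_pos: [0.5435, -0.3494, 0.1286]
orientation: [-0.0, 0.067, 0.998, 0.0]
force: [0.9, -1.3, -0.3]
width: 0.0506
finger_force: 0.0
```

Emit:
{"op": "play_rows", "data": {"moves": [[0,0,0,0,0,-0.1,-0.5],[0,0,0,0,0,-0.2,-0.5],[0,0,0,0,0,-0.3,-0.5],[0,0,0,0,0,-0.4,-0.5],[0,0,0,0,0.1,-0.5,-0.5],[0,0,0,0,0.2,-0.6,-0.5],[0,0,0,0,0.4,-0.6,-0.5],[0,0,0,0,0.6,-0.6,-0.5],[0,0,0,0,0.8,-0.6,-0.5],[0,0,0,0,1,-0.6,-0.5]]}}

```text
t: 15.15
ee_pos: [0.557, -0.2486, 0.1893]
orientation: [0.0, 0.067, 0.998, 0.0]
force: [-0.0, 0.6, 0.5]
width: 0.0696
finger_force: 0.0
```

```bash
python3 - <<'E'
from h import *
f=grab_frame("top");p=cloud(f);z=p[...,2]
for d in discs(f):print(*d)
v,u=np.indices(z.shape);R=(u>280)&(u<420)&(v>150)&(v<300)
for n,lo,hi in(("knob",.15,.162),("plate",.008,.022)):
    q=p[R&(z>lo)&(z<hi)];print(n,len(q),q.mean(0),cv2.minAreaRect(q[:,:2].astype(np.float32)*1000) if len(q)>3 else "")
f=grab_frame("wrist");cv2.imwrite("pics/w2.png",f["img"][:,:,::-1]);np.savez("/tmp/w2.npz",**f)
to(.4635,.1512,.19)
to(.4615,.1525,.19)
E
```

```text
[148.4 219.6] 251 [0.5589 0.2538] [0.558  0.2542 0.0181]
[188.7 217.7] 246 [0.5624 0.1532] [0.5619 0.1526 0.018 ]
[189.2 257.5] 250 [0.4635 0.1517] [0.4644 0.152  0.0181]
[152.6 258.8] 259 [0.4615 0.2424] [0.4612 0.2418 0.0181]
knob 0 [nan nan nan] 
plate 2473 [ 0.51571235 -0.18641963  0.01458545] ((602.0018310546875, -253.06805419921875), (196.18777465820312, 420.9553527832031), 56.75499725341797)
tool shift [ 1.469  3.813 -0.008] t 15.25
tool shift [ 1.49   3.823 -0.008] t 15.25<stdin>:6: RuntimeWarning: Mean of empty slice.
  ret = um.true_divide(
```

View pics/w2.png

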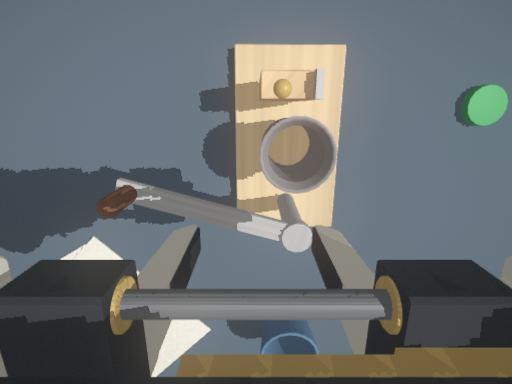

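The wrist view shows the keeper swung well open, with the knob at (117,200) and a clear mouth at (298,155). I'll fit the rim circle and go to the first disc.

```bash
python3 - <<'E'
from h import *
f=dict(np.load("/tmp/w2.npz"));p=cloud(f);z=p[...,2]
v,u=np.indices(z.shape);R=(u>250)&(u<350)&(v>108)&(v<205)
q=p[R&(z>.1)&(z<.109)];print(len(q),cv2.minEnclosingCircle(q[:,:2].astype(np.float32)*1000),cv2.fitEllipse(cv2.convexHull(q[:,:2].astype(np.float32)*1000)))
E
```

```text
1640 ((525.7864379882812, -202.11849975585938), 34.01216125488281) ((525.7144165039062, -202.1519012451172), (67.40591430664062, 67.61517333984375), 65.9874038696289)
```

Emit:
{"op": "play_rows", "data": {"moves": [[0,0,0,0.08,0.1,0,-0.5],[0,0,0,0.15,0.2,0,-0.5],[0,0,0,0.23,0.3,0,-0.5],[0,0,0,0.3,0.4,0,-0.5],[0,0,0,0.38,0.5,0,-0.5],[0,0,0,0.45,0.6,0,-0.5],[0,0,0,0.52,0.7,0,-0.5],[0,0,0,0.6,0.8,0,-0.5],[0,0,0,0.67,0.9,0,-0.5],[0,0,0,0.74,1,0,-0.5]]}}

```text
t: 16.25
ee_pos: [0.4964, -0.1407, 0.1886]
orientation: [0.0, 0.067, 0.998, -0.0]
force: [0.3, -0.6, -0.4]
width: 0.07
finger_force: 0.0
```

Emit:
{"op": "play_rows", "data": {"moves": [[0,0,0,0.08,0.1,0,-0.5],[0,0,0,0.15,0.2,0,-0.5],[0,0,0,0.23,0.3,0,-0.5],[0,0,0,0.3,0.4,0,-0.5],[0,0,0,0.38,0.5,0,-0.5],[0,0,0,0.45,0.6,0,-0.5],[0,0,0,0.52,0.7,0,-0.5],[0,0,0,0.6,0.8,0,-0.5],[0,0,0,0.67,0.9,0,-0.5],[0,0,0,0.74,1,0,-0.5]]}}

```text
t: 17.25
ee_pos: [0.4364, -0.0318, 0.1886]
orientation: [0.0, 0.067, 0.998, -0.0]
force: [-0.5, -0.0, -0.5]
width: 0.0699
finger_force: 0.0
```

Emit:
{"op": "play_rows", "data": {"moves": [[0,0,0,0,0.1,0,-0.5],[0,0,0,0,0.2,0,-0.5],[0,0,0,0,0.3,0,-0.5],[0,0,0,0,0.4,0,-0.5],[0,0,0,0,0.5,0,-0.5],[0,0,0,0,0.6,0,-0.5],[0,0,0,0,0.7,0,-0.5],[0,0,0,0,0.8,0,-0.5],[0,0,0,0,0.9,0,-0.5],[0,0,0,0,1,0,-0.5]]}}

```text
t: 18.25
ee_pos: [0.4504, 0.0673, 0.1886]
orientation: [0.0, 0.067, 0.998, -0.0]
force: [0.3, -0.4, 0.5]
width: 0.0697
finger_force: 0.0
```

```bash
python3 - <<'E'
from h import *
f=grab_frame("wrist")
for d in discs(f):print(*d)
to(.4635,.1515,.009)
E
```

```text
[402.7 162.6] 938 [0.4586 0.2418] [0.4585 0.2416 0.0183]
[326.3 175.2] 900 [0.4618 0.152 ] [0.4616 0.1515 0.0183]
[410.8 237.7] 920 [0.5573 0.253 ] [0.5575 0.253  0.0184]
tool shift [-0.015  0.836  1.797] t 18.3
```

Emit:
{"op": "play_rows", "data": {"moves": [[0,0,0,0,0.1,0,-0.5],[0,0,0,0,0.2,0,-0.5],[0,0,0,0,0.3,0,-0.5],[0,0,0,0,0.4,0.1,-0.5],[0,0,0,0,0.5,0.2,-0.5],[0,0,0,0,0.6,0.3,-0.5],[0,0,0,0,0.7,0.4,-0.5],[0,0,0,0,0.8,0.5,-0.5],[0,0,0,0,0.838,0.65,-0.5],[0,0,0,0,0.838,0.8,-0.5]]}}

```text
t: 19.3
ee_pos: [0.4616, 0.1508, 0.1075]
orientation: [0.0, 0.067, 0.998, 0.0]
force: [-0.3, 0.2, 0.3]
width: 0.0696
finger_force: 0.0
```

Emit:
{"op": "play_rows", "data": {"moves": [[0,0,0,0,0,0.15,-0.5],[0,0,0,0,0,0.3,-0.5],[0,0,0,0,0,0.45,-0.5],[0,0,0,0,0,0.6,-0.5],[0,0,0,0,0,0.75,-0.5],[0,0,0,0,0,0.85,-0.5],[0,0,0,0,0,0.93,-0.5],[0,0,0,0,0,0.99,-0.5],[0,0,0,0,0,0.99,-0.5],[0,0,0,0,0,0.99,-0.5]]}}

```text
t: 20.3
ee_pos: [0.4616, 0.1495, 0.0098]
orientation: [0.0, 0.067, 0.998, 0.0]
force: [0.5, -0.1, -0.6]
width: 0.0696
finger_force: 0.0
```

Emit:
{"op": "play_rows", "data": {"moves": [[0,0,0,0,0,0,-0.2],[0,0,0,0,0,0,0],[0,0,0,0,0,0,0.1],[0,0,0,0,0,0,0.3],[0,0,0,0,0,0,0.5],[0,0,0,0,0,0,1],[0,0,0,0,0,0,1],[0,0,0,0,0,0,1],[0,0,0,0,0,0,1],[0,0,0,0,0,0,1]], "force": 25}}

```text
t: 21.3
ee_pos: [0.4617, 0.1496, 0.0099]
orientation: [0.0, 0.067, 0.998, 0.0]
force: [-0.3, 0.1, 6.6]
width: 0.0453
finger_force: 25.0
```

Emit:
{"op": "play_rows", "data": {"moves": [[0,0,0,0,0,-0.05,1],[0,0,0,0,0,-0.15,1],[0,0,0,0,0,-0.25,1],[0,0,0,0,0,-0.35,1],[0,0,0,0,0,-0.45,1],[0,0,0,0,0,-0.55,1],[0,0,0,0,0,-0.65,1],[0,0,0,0,0,-0.75,1],[0,0,0,0,0,-0.85,1],[0,0,0,0,0,-0.95,1]]}}

```text
t: 22.3
ee_pos: [0.4614, 0.1495, 0.1055]
orientation: [0.0, 0.067, 0.998, -0.0]
force: [0.7, -0.4, 0.5]
width: 0.045
finger_force: 25.0
```

```bash
python3 - <<'E'
from h import *
f=grab_frame("wrist");cv2.imwrite("pics/w3.png",f["img"][:,:,::-1])
for d in discs(f):print(*d)
to(.5255,-.2024,.17)
E
```

```text
[356.8 182.1] 1730 [0.4608 0.243 ] [0.4611 0.2428 0.0183]
[257.9 247.3] 4740 [0.5133 0.1461] [0.4635 0.1518 0.1137]
[370.6 256.1] 196 [0.5373 0.2538] [0.5389 0.2547 0.0157]
tool shift [-1.103 -3.403 -0.633] t 22.35
```

View pics/w3.png

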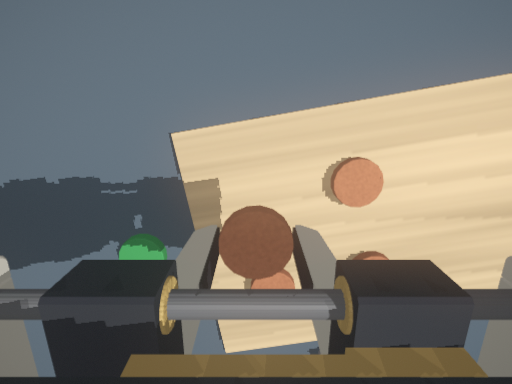

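The disc at (257,243) is held flat and centred, with the tips about 4 mm above its underside. Now I carry it to the pipe.

Emit:
{"op": "play_rows", "data": {"moves": [[0,0,0,0,0,-0.1,1],[0,0,0,0,-0.05,-0.2,1],[0,0,0,-0.05,-0.15,-0.3,1],[0,0,0,-0.1,-0.25,-0.4,1],[0,0,0,-0.15,-0.35,-0.5,1],[0,0,0,-0.2,-0.45,-0.63,1],[0,0,0,-0.25,-0.55,-0.63,1],[0,0,0,-0.3,-0.65,-0.63,1],[0,0,0,-0.35,-0.75,-0.63,1],[0,0,0,-0.35,-0.85,-0.63,1]]}}

```text
t: 23.35
ee_pos: [0.4851, 0.0595, 0.1671]
orientation: [-0.0, 0.067, 0.998, -0.0]
force: [0.8, 0.3, -0.9]
width: 0.0451
finger_force: 25.0
```

Emit:
{"op": "play_rows", "data": {"moves": [[0,0,0,-0.04,-0.1,0,1],[0,0,0,-0.08,-0.2,0,1],[0,0,0,-0.12,-0.3,0,1],[0,0,0,-0.16,-0.4,0,1],[0,0,0,-0.2,-0.5,0,1],[0,0,0,-0.24,-0.6,0,1],[0,0,0,-0.28,-0.7,0,1],[0,0,0,-0.32,-0.8,0,1],[0,0,0,-0.36,-0.9,0,1],[0,0,0,-0.38,-1,0,1]]}}

```text
t: 24.35
ee_pos: [0.5094, -0.0445, 0.1676]
orientation: [0.0, 0.067, 0.998, -0.0]
force: [0.3, -0.8, -0.1]
width: 0.0451
finger_force: 25.0
```

Emit:
{"op": "play_rows", "data": {"moves": [[0,0,0,-0.04,-0.1,0,1],[0,0,0,-0.08,-0.2,0,1],[0,0,0,-0.12,-0.3,0,1],[0,0,0,-0.16,-0.4,0,1],[0,0,0,-0.2,-0.5,0,1],[0,0,0,-0.24,-0.6,0,1],[0,0,0,-0.28,-0.7,0,1],[0,0,0,-0.32,-0.8,0,1],[0,0,0,-0.36,-0.9,0,1],[0,0,0,-0.366,-1,0,1]]}}

```text
t: 25.35
ee_pos: [0.5324, -0.1485, 0.1676]
orientation: [0.0, 0.067, 0.998, -0.0]
force: [-0.3, -0.5, -0.3]
width: 0.0453
finger_force: 25.0
```

Emit:
{"op": "play_rows", "data": {"moves": [[0,0,0,0,-0.1,0,1],[0,0,0,0,-0.2,0,1],[0,0,0,0,-0.3,0,1],[0,0,0,0,-0.4,0,1],[0,0,0,0,-0.48,0,1],[0,0,0,0,-0.556,0,1],[0,0,0,0,-0.556,0,1],[0,0,0,0,-0.556,0,1],[0,0,0,0,-0.556,0,1],[0,0,0,0,-0.556,0,1]]}}

```text
t: 26.35
ee_pos: [0.5246, -0.2022, 0.1676]
orientation: [0.0, 0.067, 0.998, 0.0]
force: [1.1, 0.6, -0.3]
width: 0.0452
finger_force: 25.0
```

```bash
python3 - <<'E'
from h import *
f=grab_frame("top");cv2.imwrite("pics/t4.png",cv2.resize(f["img"][160:300,270:420,::-1],None,fx=4,fy=4))
f=grab_frame("wrist");p=cloud(f)
z=p[...,2]
v,u=np.indices(z.shape)
q=p[(u>190)&(u<340)&(z>.1)&(z<.109)];print(len(q));
if len(q)>20:
    from scipy.optimize import least_squares
    r=least_squares(lambda a:np.hypot(q[:,0]-a[0],q[:,1]-a[1])-.0325,[.525,-.203],loss="soft_l1",f_scale=.002);print(r.x,q.min(0),q.max(0))
for d in discs(f):print(*d)
to(.5248,-.2026,.1078)
E
```

```text
2438
[ 0.49668344 -0.20512103] [ 0.45314872 -0.23614909  0.10000144] [ 0.54534948 -0.16844821  0.10899656]
[255.6 241.8] 4224 [ 0.6008 -0.211 ] [ 0.5237 -0.2008  0.1759]
tool shift [-0.002 -0.002  0.599] t 26.45
```

View pics/t4.png

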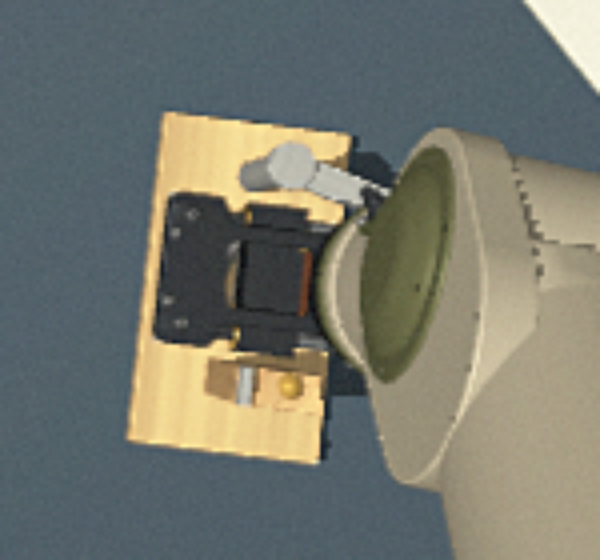

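The top view shows the gripper centred over the pipe and the keeper bar still out of the way. Lower and release.

Emit:
{"op": "play_rows", "data": {"moves": [[0,0,0,-0.01,-0.005,0.1,1],[0,0,0,-0.01,-0.005,0.2,1],[0,0,0,-0.01,-0.005,0.3,1],[0,0,0,-0.01,-0.005,0.4,1],[0,0,0,-0.01,-0.005,0.48,1],[0,0,0,-0.01,-0.005,0.54,1],[0,0,0,-0.01,-0.005,0.58,1],[0,0,0,-0.01,-0.005,0.599,1],[0,0,0,-0.01,-0.005,0.599,1],[0,0,0,-0.01,-0.005,0.599,1]]}}

```text
t: 27.45
ee_pos: [0.5256, -0.2034, 0.108]
orientation: [0.0, 0.067, 0.998, -0.0]
force: [-0.8, 0.1, -0.6]
width: 0.0453
finger_force: 25.0
```

Emit:
{"op": "play_rows", "data": {"moves": [[0,0,0,0,0,0,-0.4],[0,0,0,0,0,0,-0.4],[0,0,0,0,0,0,-0.4],[0,0,0,0,0,0,-0.4],[0,0,0,0,0,-0.1,-0.5],[0,0,0,0,0,-0.2,-0.5],[0,0,0,0,0,-0.3,-0.5],[0,0,0,0,0,-0.4,-0.5],[0,0,0,0.1,0,-0.5,-0.5],[0,0,0,0.2,0,-0.6,-0.5]]}}

```text
t: 28.45
ee_pos: [0.5047, -0.2005, 0.1686]
orientation: [-0.0, 0.067, 0.998, -0.0]
force: [-1.1, -0.3, 0.3]
width: 0.0697
finger_force: 0.0
```

Emit:
{"op": "play_rows", "data": {"moves": [[0,0,0,-0.1,0,-0.1,-0.5],[0,0,0,-0.2,0,-0.2,-0.5],[0,0,0,-0.3,0,-0.2,-0.5],[0,0,0,-0.4,0,-0.2,-0.5],[0,0,0,-0.5,0,-0.2,-0.5],[0,0,0,-0.6,0,-0.2,-0.5],[0,0,0,-0.7,0,-0.2,-0.5],[0,0,0,-0.7,0,-0.2,-0.5],[0,0,0,-0.7,0,-0.2,-0.5],[0,0,0,-0.7,0,-0.2,-0.5]]}}

```text
t: 29.45
ee_pos: [0.5744, -0.21, 0.1875]
orientation: [-0.0, 0.067, 0.998, 0.0]
force: [-0.6, -0.4, -1.4]
width: 0.0698
finger_force: 0.0
```

```bash
python3 - <<'E'
from h import *
f=grab_frame("wrist");cv2.imwrite("pics/w5.png",f["img"][:,:,::-1])
for d in discs(f,.027):print(*d)
p=cloud(f)
for d in discs(f):
    print(d[3])
f=grab_frame("top")
for d in discs(f):print(*d)
to(.562,.153,.19)
E
```

```text
[255.9 139.1] 1244 [ 0.5314 -0.2025] [ 0.5295 -0.2022  0.0435]
[ 62.8 184.8] 402 [ 0.5536 -0.4322] [ 0.5324 -0.3436  0.1517]
[ 0.5295 -0.2022  0.0435]
[ 0.5324 -0.3436  0.1517]
[188.7 217.6] 250 [0.5627 0.1531] [0.5619 0.1526 0.0181]
[148.5 219.6] 256 [0.5587 0.2536] [0.558  0.2531 0.0178]
[333.8 229.7] 137 [ 0.5283 -0.212 ] [ 0.5277 -0.2068  0.0437]
[152.6 258.8] 259 [0.4615 0.2424] [0.4611 0.2419 0.0179]
tool shift [ 0.613  3.581 -0.022] t 29.55
```

View pics/w5.png

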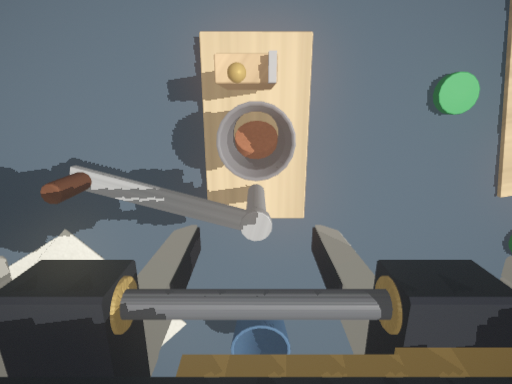

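The pipe mouth at (256,140) shows the disc inside, but its median height (43 mm) is too high, so it seems to be tilted and leaning. I'll fit a plane to it.

```bash
python3 - <<'E'
from h import *
f=grab_frame("wrist");p=cloud(f)
hsv=cv2.cvtColor(f["img"],cv2.COLOR_RGB2HSV)
m=cv2.inRange(hsv,(0,110,60),(11,255,255))>0
v,u=np.indices(m.shape);m&=(u>215)&(u<300)&(v>95)&(v<185)
q=p[m];q=q[(q[:,2]<.09)];A=np.c_[q[:,:2]-[.5257,-.2025],np.ones(len(q))]
print(len(q),np.linalg.lstsq(A,q[:,2],rcond=None)[0],np.percentile(q,[2,25,50,75,98],axis=0).round(4))
for lo in np.arange(.01,.09,.01):
    s=q[(q[:,2]>lo)&(q[:,2]<lo+.01)]
    if len(s)>5:print(lo.round(3),len(s),s.mean(0).round(4))
i=f["img"][90:190,200:310,::-1];cv2.imwrite("pics/w6.png",cv2.resize(i,None,fx=6,fy=6,interpolation=cv2.INTER_CUBIC)[:600])
E
```

```text
1241 [ 0.91030128 -0.09181986  0.03904436] [[ 0.5137 -0.2222  0.026 ]
 [ 0.5225 -0.2114  0.0356]
 [ 0.5296 -0.2023  0.0436]
 [ 0.5368 -0.1932  0.0502]
 [ 0.5462 -0.1825  0.0555]]
0.02 124 [ 0.5153 -0.2009  0.0276]
0.03 357 [ 0.5222 -0.2018  0.0355]
0.04 442 [ 0.5322 -0.2023  0.0453]
0.05 318 [ 0.5401 -0.2036  0.0528]
```

View pics/w6.png

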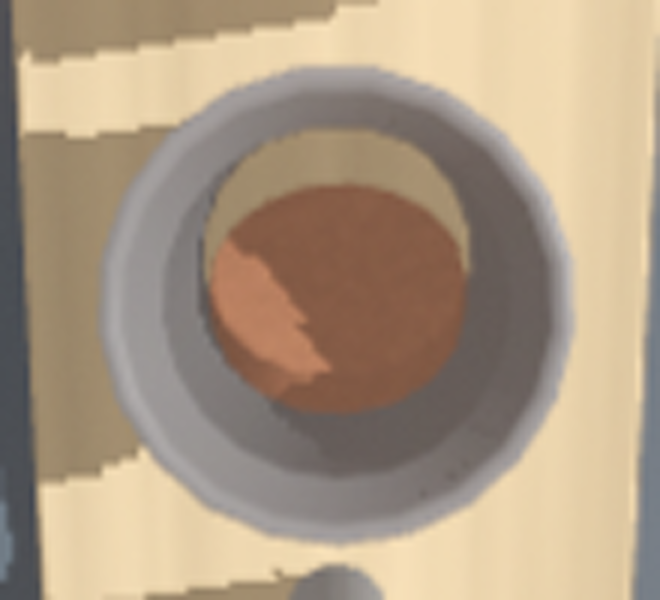

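The crop shows the disc leaning about 42° with its high side toward the pivot post (fit: z ≈ 39 mm + 0.91·x). I'll press the high side down with shut fingers inside the bore. For the later discs I'll grip higher on the disc so it starts deeper in the flare.

Emit:
{"op": "play_rows", "data": {"moves": [[0,0,0,0.1,0,0,1],[0,0,0,0.2,0,0,1],[0,0,0,0.3,0,0,1],[0,0,0,0.423,0.005,0,1],[0,0,0,0.423,0.005,0.1,1],[0,0,0,0.423,0.005,0.2,1],[0,0,0,0.423,0.005,0.3,1],[0,0,0,0.423,0.005,0.4,1],[0,0,0,0.423,0.005,0.5,1],[0,0,0,0.423,0.005,0.6,1]]}}

```text
t: 30.6
ee_pos: [0.5332, -0.2038, 0.1265]
orientation: [-0.0, 0.067, 0.998, 0.0]
force: [-0.4, -0.4, -0.6]
width: 0.0005
finger_force: 0.0
```

Emit:
{"op": "play_rows", "data": {"moves": [[0,0,0,0,0,0.06,1],[0,0,0,0,0,0.12,1],[0,0,0,0,0,0.18,1],[0,0,0,0,0,0.24,1],[0,0,0,0,0,0.3,1],[0,0,0,0,0,0.36,1],[0,0,0,0,0,0.42,1],[0,0,0,0,0,0.48,1],[0,0,0,0,0,0.54,1],[0,0,0,0,0,0.6,1]]}}

```text
t: 31.6
ee_pos: [0.5332, -0.2039, 0.0673]
orientation: [0.0, 0.067, 0.998, 0.0]
force: [-0.1, 0.7, -1.2]
width: 0.0007
finger_force: 0.0
```

Emit:
{"op": "play_rows", "data": {"moves": [[0,0,0,0,0,0.05,1],[0,0,0,0,0,0.1,1],[0,0,0,0,0,0.14,1],[0,0,0,0,0,0.18,1],[0,0,0,0,0,0.22,1],[0,0,0,0,0,0.25,1],[0,0,0,0,0,0.28,1],[0,0,0,0,0,0.31,1],[0,0,0,0,0,0.34,1],[0,0,0,0,0,0.37,1]]}}

```text
t: 32.6
ee_pos: [0.5351, -0.2049, 0.032]
orientation: [0.002, 0.067, 0.998, -0.001]
force: [-4.7, 2.4, 36.9]
width: 0.0006
finger_force: 2.7
```

Emit:
{"op": "play_rows", "data": {"moves": [[0,0,0,0,0,0.01,1],[0,0,0,0,0,0.01,1],[0,0,0,0,0,-0.1,1],[0,0,0,0,0,-0.2,1],[0,0,0,0,0,-0.3,1],[0,0,0,0,0,-0.45,1],[0,0,0,0,0,-0.6,1],[0,0,0,0,0,-0.75,1],[0,0,0,0,0,-0.9,1],[0,0,0,0,0,-1,1]]}}

```text
t: 33.6
ee_pos: [0.5333, -0.2039, 0.132]
orientation: [0.0, 0.067, 0.998, -0.0]
force: [0.6, -0.2, 0.1]
width: 0.0006
finger_force: 0.0
```

Emit:
{"op": "play_rows", "data": {"moves": [[0,0,0,0,0,-0.1,1],[0,0,0,0,0,-0.2,0],[0,0,0,0,0,-0.35,-0.5],[0,0,0,0,0,-0.6,-0.5],[0,0,0,-0.1,0,-0.6,-0.5],[0,0,0,-0.2,0,-0.6,-0.5],[0,0,0,-0.3,0,-0.6,-0.5],[0,0,0,-0.42,0,-0.6,-0.5],[0,0,0,-0.42,0,-0.6,-0.5],[0,0,0,-0.42,0,-0.6,-0.5]]}}

```text
t: 34.6
ee_pos: [0.5746, -0.2094, 0.1899]
orientation: [-0.001, 0.067, 0.998, 0.0]
force: [-0.6, -0.1, -0.3]
width: 0.0672
finger_force: 0.0
```

```bash
cat >> h.py <<'E'
def pipe(f,c=(.5257,-.2025)):
    p=cloud(f);hsv=cv2.cvtColor(f["img"],cv2.COLOR_RGB2HSV)
    m=(cv2.inRange(hsv,(0,110,40),(11,255,255))>0)&(np.hypot(p[...,0]-c[0],p[...,1]-c[1])<.027)&(p[...,2]<.1)
    q=p[m];A=np.c_[q[:,:2]-c,np.ones(len(q))]
    print("pipe n",len(q),"slope x,y,z0",np.linalg.lstsq(A,q[:,2],rcond=None)[0].round(4),"med",np.median(q,0).round(4),np.percentile(q[:,2],[2,98]).round(4))
E
python3 - <<'E'
from h import *
f=grab_frame("wrist");pipe(f);cv2.imwrite("pics/w7.png",f["img"][:,:,::-1])
for d in discs(grab_frame("top")):print(*d)
to(.562,.153,.19)
E
```

```text
pipe n 1236 slope x,y,z0 [-0.0001 -0.0003  0.0272] med [ 0.5273 -0.2022  0.0273] [0.0257 0.0287]
[188.7 217.6] 250 [0.5628 0.1531] [0.5621 0.1525 0.0177]
[148.5 219.6] 255 [0.5589 0.2535] [0.5581 0.253  0.018 ]
[332.5 230. ] 142 [ 0.5275 -0.2088] [ 0.5277 -0.206   0.0267]
[152.6 258.8] 257 [0.4615 0.2424] [0.461  0.2422 0.0178]
tool shift [6.080e-01 3.575e+00 3.000e-03] t 34.7
```

The disc now lies flat (slope 0, top at 27 mm). Next disc: (0.562,0.153).

Emit:
{"op": "play_rows", "data": {"moves": [[0,0,0,0.03,0.1,0,-0.5],[0,0,0,0.06,0.2,0,-0.5],[0,0,0,0.09,0.3,0,-0.5],[0,0,0,0.12,0.4,0,-0.5],[0,0,0,0.15,0.5,0,-0.5],[0,0,0,0.18,0.6,0,-0.5],[0,0,0,0.21,0.7,0,-0.5],[0,0,0,0.24,0.8,0,-0.5],[0,0,0,0.27,0.9,0,-0.5],[0,0,0,0.3,1,0,-0.5]]}}

```text
t: 35.7
ee_pos: [0.5583, -0.1055, 0.1908]
orientation: [0.0, 0.067, 0.998, -0.0]
force: [-0.1, -0.2, -0.6]
width: 0.0695
finger_force: 0.0
```

Emit:
{"op": "play_rows", "data": {"moves": [[0,0,0,0.03,0.1,0,-0.5],[0,0,0,0.06,0.2,0,-0.5],[0,0,0,0.09,0.3,0,-0.5],[0,0,0,0.12,0.4,0,-0.5],[0,0,0,0.15,0.5,0,-0.5],[0,0,0,0.18,0.6,0,-0.5],[0,0,0,0.21,0.7,0,-0.5],[0,0,0,0.24,0.8,0,-0.5],[0,0,0,0.27,0.9,0,-0.5],[0,0,0,0.31,1,0,-0.5]]}}

```text
t: 36.7
ee_pos: [0.541, -0.0023, 0.1907]
orientation: [0.0, 0.067, 0.998, -0.0]
force: [-0.0, 0.1, 0.3]
width: 0.0698
finger_force: 0.0
```

Emit:
{"op": "play_rows", "data": {"moves": [[0,0,0,0,0.1,0,-0.5],[0,0,0,0,0.2,0,-0.5],[0,0,0,0,0.3,0,-0.5],[0,0,0,0,0.4,0,-0.5],[0,0,0,0,0.5,0,-0.5],[0,0,0,0,0.6,0,-0.5],[0,0,0,0,0.7,0,-0.5],[0,0,0,0,0.8,0,-0.5],[0,0,0,0,0.9,0,-0.5],[0,0,0,0,1,0,-0.5]]}}

```text
t: 37.7
ee_pos: [0.5546, 0.0968, 0.1907]
orientation: [0.0, 0.067, 0.998, -0.0]
force: [-0.8, -0.0, -0.3]
width: 0.0697
finger_force: 0.0
```

Emit:
{"op": "play_rows", "data": {"moves": [[0,0,0,0,0.1,0,-0.5],[0,0,0,0,0.2,0,-0.5],[0,0,0,0,0.3,0.1,-0.5],[0,0,0,0,0.4,0.2,-0.5],[0,0,0,0,0.5,0.3,-0.5],[0,0,0,0,0.57,0.4,-0.5],[0,0,0,0,0.57,0.5,-0.5],[0,0,0,0,0.57,0.6,-0.5],[0,0,0,0,0.57,0.7,-0.5],[0,0,0,0,0.57,0.8,-0.5]]}}

```text
t: 38.7
ee_pos: [0.5621, 0.1519, 0.1099]
orientation: [-0.0, 0.067, 0.998, -0.0]
force: [-0.4, -0.3, -0.4]
width: 0.0697
finger_force: 0.0
```

```bash
python3 - <<'E'
from h import *
for d in discs(grab_frame("wrist")):print(*d)
for d in discs(grab_frame("top")):print(*d)
to(.5618,.1525,.0135)
E
```

```text
[348.4  64. ] 2483 [0.4616 0.2436] [0.4616 0.2434 0.0182]
[365.4 176.6] 1779 [0.5587 0.2547] [0.5587 0.2547 0.0183]
[257.2 194.2] 1714 [0.5621 0.1547] [0.5619 0.1547 0.0183]
[332.7 230.7] 144 [ 0.5258 -0.209 ] [ 0.5252 -0.206   0.0266]
tool shift [-0.003  0.007  0.958] t 38.8
```

Emit:
{"op": "play_rows", "data": {"moves": [[0,0,0,0,0.01,0.15,-0.5],[0,0,0,0,0.01,0.3,-0.5],[0,0,0,0,0.01,0.45,-0.5],[0,0,0,0,0.01,0.6,-0.5],[0,0,0,0,0.01,0.75,-0.5],[0,0,0,0,0.01,0.85,-0.5],[0,0,0,0,0.01,0.92,-0.5],[0,0,0,0,0.01,0.958,-0.5],[0,0,0,0,0.01,0.958,-0.5],[0,0,0,0,0.01,0.958,-0.5]]}}

```text
t: 39.8
ee_pos: [0.5625, 0.1535, 0.0153]
orientation: [0.0, 0.067, 0.998, 0.0]
force: [0.4, 0.2, 0.6]
width: 0.0694
finger_force: 0.0
```

Emit:
{"op": "play_rows", "data": {"moves": [[0,0,0,0,0,0,-0.2],[0,0,0,0,0,0,0],[0,0,0,0,0,0,0.1],[0,0,0,0,0,0,0.3],[0,0,0,0,0,0,0.5],[0,0,0,0,0,0,1],[0,0,0,0,0,0,1],[0,0,0,0,0,0,1],[0,0,0,0,0,0,1],[0,0,0,0,0,0,1]], "force": 25}}

```text
t: 40.8
ee_pos: [0.5624, 0.1535, 0.0151]
orientation: [0.0, 0.067, 0.998, 0.0]
force: [-0.0, -0.4, 5.2]
width: 0.0447
finger_force: 25.0
```

Emit:
{"op": "play_rows", "data": {"moves": [[0,0,0,0,0,-0.05,1],[0,0,0,0,0,-0.15,1],[0,0,0,0,0,-0.25,1],[0,0,0,0,0,-0.35,1],[0,0,0,0,0,-0.45,1],[0,0,0,0,0,-0.55,1],[0,0,0,0,0,-0.65,1],[0,0,0,0,0,-0.75,1],[0,0,0,0,0,-0.85,1],[0,0,0,0,0,-0.95,1]]}}

```text
t: 41.8
ee_pos: [0.5622, 0.1534, 0.1108]
orientation: [0.0, 0.067, 0.998, -0.0]
force: [0.1, -0.0, -0.0]
width: 0.0441
finger_force: 25.0
```

Emit:
{"op": "play_rows", "data": {"moves": [[0,0,0,0,0,-0.1,1],[0,0,0,0,-0.05,-0.2,1],[0,0,0,0,-0.15,-0.3,1],[0,0,0,0,-0.25,-0.4,1],[0,0,0,0,-0.35,-0.5,1],[0,0,0,0,-0.45,-0.63,1],[0,0,0,0,-0.55,-0.63,1],[0,0,0,0,-0.65,-0.63,1],[0,0,0,0,-0.75,-0.63,1],[0,0,0,0,-0.85,-0.63,1]]}}

```text
t: 42.8
ee_pos: [0.5504, 0.0683, 0.1725]
orientation: [-0.0, 0.067, 0.998, -0.0]
force: [-0.3, -0.1, -0.8]
width: 0.0447
finger_force: 25.0
```

```bash
python3 - <<'E'
from h import *
print(state()["ee_pos"],state()["width"])
for d in discs(grab_frame("wrist")):print(*d)
to(.5257,-.2032,.17)
E
```

```text
[0.55044308 0.06829973 0.17246863] 0.04472784904402829
[410.7  73. ] 1500 [0.4613 0.2423] [0.4614 0.2421 0.0182]
[419.  163.6] 1019 [0.5579 0.2531] [0.558  0.2529 0.0183]
[255.7 237.3] 3984 [0.6228 0.06  ] [0.5491 0.0699 0.1755]
tool shift [-0.12  -2.704  0.024] t 42.85
```

Emit:
{"op": "play_rows", "data": {"moves": [[0,0,0,-0.01,-0.1,0,1],[0,0,0,-0.02,-0.2,0,1],[0,0,0,-0.04,-0.3,0,1],[0,0,0,-0.06,-0.4,0,1],[0,0,0,-0.08,-0.5,0,1],[0,0,0,-0.1,-0.6,0,1],[0,0,0,-0.123,-0.7,0,1],[0,0,0,-0.123,-0.8,0,1],[0,0,0,-0.123,-0.9,0,1],[0,0,0,-0.123,-1,0,1]]}}

```text
t: 43.85
ee_pos: [0.5494, -0.0324, 0.1729]
orientation: [-0.0, 0.067, 0.998, -0.0]
force: [-0.4, -0.7, -0.5]
width: 0.0444
finger_force: 25.0
```

Emit:
{"op": "play_rows", "data": {"moves": [[0,0,0,0,-0.1,0,1],[0,0,0,0,-0.2,0,1],[0,0,0,0,-0.3,0,1],[0,0,0,0,-0.4,0,1],[0,0,0,0,-0.5,0,1],[0,0,0,0,-0.6,0,1],[0,0,0,0,-0.7,0,1],[0,0,0,0,-0.8,0,1],[0,0,0,0,-0.9,0,1],[0,0,0,0,-1,0,1]]}}

```text
t: 44.85
ee_pos: [0.5362, -0.1314, 0.173]
orientation: [0.0, 0.067, 0.998, -0.0]
force: [1.0, -0.1, -0.3]
width: 0.0444
finger_force: 25.0
```

Emit:
{"op": "play_rows", "data": {"moves": [[0,0,0,0,-0.1,0,1],[0,0,0,0,-0.2,0,1],[0,0,0,0,-0.3,0,1],[0,0,0,0,-0.4,0,1],[0,0,0,0,-0.5,0,1],[0,0,0,0,-0.6,0,1],[0,0,0,0,-0.67,0,1],[0,0,0,0,-0.704,0,1],[0,0,0,0,-0.704,0,1],[0,0,0,0,-0.704,0,1]]}}

```text
t: 45.85
ee_pos: [0.5269, -0.2001, 0.1729]
orientation: [0.0, 0.067, 0.998, 0.0]
force: [-0.5, 0.5, -0.2]
width: 0.0445
finger_force: 25.0
```

Emit:
{"op": "play_rows", "data": {"moves": [[0,0,0,0,0,0.1,1],[0,0,0,0,0,0.2,1],[0,0,0,0,0,0.3,1],[0,0,0,0,0,0.4,1],[0,0,0,0,0,0.5,1],[0,0,0,0,0,0.55,1],[0,0,0,0,0,0.59,1],[0,0,0,0,0,0.62,1],[0,0,0,0,0,0.64,1],[0,0,0,0,0,0.64,1]]}}

```text
t: 46.85
ee_pos: [0.5269, -0.2005, 0.1089]
orientation: [0.0, 0.067, 0.998, -0.0]
force: [0.6, 0.4, -0.7]
width: 0.0443
finger_force: 25.0
```

Emit:
{"op": "play_rows", "data": {"moves": [[0,0,0,0.005,-0.015,0,1],[0,0,0,0.005,-0.028,0,1],[0,0,0,0.005,-0.028,0.01,1],[0,0,0,0.005,-0.028,0.018,1],[0,0,0,0.005,-0.028,0.018,1],[0,0,0,0.005,-0.028,0.018,1],[0,0,0,0.005,-0.028,0.018,-0.4],[0,0,0,0.005,-0.028,0.018,-0.4],[0,0,0,0.005,-0.028,0.018,-0.4],[0,0,0,0.005,-0.028,0.018,-0.4]]}}

```text
t: 47.85
ee_pos: [0.526, -0.2031, 0.1072]
orientation: [0.0, 0.067, 0.998, -0.0]
force: [-0.7, -0.6, -0.0]
width: 0.0646
finger_force: 0.0
```

Emit:
{"op": "play_rows", "data": {"moves": [[0,0,0,0,0,-0.1,-0.5],[0,0,0,0,0,-0.2,-0.5],[0,0,0,0,0,-0.3,-0.5],[0,0,0,0,0,-0.5,-0.5],[0,0,0,0,0,-0.7,-0.5],[0,0,0,-0.2,0,-0.82,-0.5],[0,0,0,-0.4,0,-0.82,-0.5],[0,0,0,-0.48,0,-0.82,-0.5],[0,0,0,-0.48,0,-0.82,-0.5],[0,0,0,-0.48,0,-0.82,-0.5]]}}

```text
t: 48.85
ee_pos: [0.5725, -0.2094, 0.1889]
orientation: [-0.001, 0.067, 0.998, 0.0]
force: [0.3, 0.6, -0.7]
width: 0.0695
finger_force: 0.0
```

```bash
python3 - <<'E'
from h import *
f=grab_frame("wrist");pipe(f);print(state()["ee_pos"])
f=grab_frame("top");pipe(f)
for d in discs(f):print(*d)
E
```

```text
pipe n 1499 slope x,y,z0 [ 0.1002 -0.0906  0.0382] med [ 0.5251 -0.202   0.0391] [0.0266 0.0407]
[ 0.57231566 -0.209469    0.18885632]
pipe n 210 slope x,y,z0 [0.049  0.1491 0.0397] med [ 0.5252 -0.2071  0.0386] [0.0346 0.0425]
[148.5 219.6] 255 [0.5589 0.2536] [0.5581 0.254  0.018 ]
[333.7 230.9] 206 [ 0.5252 -0.2117] [ 0.5252 -0.2076  0.0386]
[152.5 258.8] 256 [0.4615 0.2425] [0.461  0.2425 0.0183]
```

The second disc is flat at 39 mm, a column of two. Third disc: (0.4615,0.2425).

Emit:
{"op": "play_rows", "data": {"moves": [[0,0,0,0,0.1,0,-0.5],[0,0,0,0,0.2,0,-0.5],[0,0,0,0,0.3,0,-0.5],[0,0,0,0,0.4,0,-0.5],[0,0,0,0,0.5,0,-0.5],[0,0,0,0,0.6,0,-0.5],[0,0,0,0,0.7,0,-0.5],[0,0,0,0,0.8,0,-0.5],[0,0,0,0,0.9,0,-0.5],[0,0,0,0,1,0,-0.5]]}}

```text
t: 49.95
ee_pos: [0.587, -0.1096, 0.1891]
orientation: [0.0, 0.067, 0.998, -0.0]
force: [0.4, -0.3, 0.7]
width: 0.0696
finger_force: 0.0
```

Emit:
{"op": "play_rows", "data": {"moves": [[0,0,0,0.05,0.1,0,-0.5],[0,0,0,0.1,0.2,0,-0.5],[0,0,0,0.15,0.3,0,-0.5],[0,0,0,0.2,0.4,0,-0.5],[0,0,0,0.25,0.5,0,-0.5],[0,0,0,0.3,0.6,0,-0.5],[0,0,0,0.35,0.7,0,-0.5],[0,0,0,0.4,0.8,0,-0.5],[0,0,0,0.45,0.9,0,-0.5],[0,0,0,0.5,1,0,-0.5]]}}

```text
t: 50.95
ee_pos: [0.5505, -0.0038, 0.1892]
orientation: [0.0, 0.067, 0.998, -0.0]
force: [-1.2, -0.1, -0.7]
width: 0.0698
finger_force: 0.0
```

Emit:
{"op": "play_rows", "data": {"moves": [[0,0,0,0.06,0.1,0,-0.5],[0,0,0,0.12,0.2,0,-0.5],[0,0,0,0.18,0.3,0,-0.5],[0,0,0,0.24,0.4,0,-0.5],[0,0,0,0.3,0.5,0,-0.5],[0,0,0,0.36,0.6,0,-0.5],[0,0,0,0.42,0.7,0,-0.5],[0,0,0,0.48,0.8,0,-0.5],[0,0,0,0.54,0.9,0,-0.5],[0,0,0,0.6,1,0,-0.5]]}}

```text
t: 51.95
ee_pos: [0.5043, 0.1034, 0.1891]
orientation: [0.0, 0.067, 0.998, -0.0]
force: [0.5, 0.7, 0.1]
width: 0.0698
finger_force: 0.0
```

Emit:
{"op": "play_rows", "data": {"moves": [[0,0,0,0.06,0.1,0,-0.5],[0,0,0,0.12,0.2,0,-0.5],[0,0,0,0.18,0.3,0,-0.5],[0,0,0,0.24,0.4,0,-0.5],[0,0,0,0.3,0.5,0,-0.5],[0,0,0,0.36,0.6,0,-0.5],[0,0,0,0.42,0.7,0,-0.5],[0,0,0,0.48,0.8,0,-0.5],[0,0,0,0.54,0.9,0,-0.5],[0,0,0,0.6,1,0,-0.5]]}}

```text
t: 52.95
ee_pos: [0.4582, 0.2105, 0.1891]
orientation: [0.0, 0.067, 0.998, 0.0]
force: [0.5, -0.1, 0.6]
width: 0.0694
finger_force: 0.0
```

Emit:
{"op": "play_rows", "data": {"moves": [[0,0,0,0,0.1,0,-0.5],[0,0,0,0,0.2,0.1,-0.5],[0,0,0,0,0.33,0.2,-0.5],[0,0,0,0,0.33,0.3,-0.5],[0,0,0,0,0.33,0.4,-0.5],[0,0,0,0,0.33,0.5,-0.5],[0,0,0,0,0.33,0.6,-0.5],[0,0,0,0,0.33,0.7,-0.5],[0,0,0,0,0.33,0.78,-0.5],[0,0,0,0,0.33,0.78,-0.5]]}}

```text
t: 53.95
ee_pos: [0.4626, 0.2419, 0.11]
orientation: [-0.001, 0.067, 0.998, -0.001]
force: [-0.8, -0.7, 0.5]
width: 0.0696
finger_force: 0.0
```

```bash
python3 - <<'E'
from h import *
for d in discs(grab_frame("wrist")):print(*d)
for d in discs(grab_frame("top")):print(*d)
to(.4617,.2422,.014)
E
```

```text
[256.7 192.2] 1730 [0.4606 0.2446] [0.4604 0.2445 0.0182]
[280.5 276.3] 1003 [0.5519 0.2567] [0.5523 0.2572 0.0183]
[148.5 219.6] 253 [0.5589 0.2536] [0.558  0.2539 0.0182]
[334.4 230.9] 171 [ 0.5253 -0.2134] [ 0.5249 -0.2083  0.0388]
tool shift [ 0.013 -0.002  0.97 ] t 54.05
```

Emit:
{"op": "play_rows", "data": {"moves": [[0,0,0,0.022,0,0.15,-0.5],[0,0,0,0.022,0,0.3,-0.5],[0,0,0,0.022,0,0.45,-0.5],[0,0,0,0.022,0,0.6,-0.5],[0,0,0,0.022,0,0.75,-0.5],[0,0,0,0.022,0,0.85,-0.5],[0,0,0,0.022,0,0.92,-0.5],[0,0,0,0.022,0,0.965,-0.5],[0,0,0,0.022,0,0.965,-0.5],[0,0,0,0.022,0,0.965,-0.5]]}}

```text
t: 55.05
ee_pos: [0.461, 0.2427, 0.0149]
orientation: [0.0, 0.067, 0.998, 0.0]
force: [1.0, -0.1, -0.7]
width: 0.0698
finger_force: 0.0
```

Emit:
{"op": "play_rows", "data": {"moves": [[0,0,0,0,0,0,-0.2],[0,0,0,0,0,0,0],[0,0,0,0,0,0,0.1],[0,0,0,0,0,0,0.3],[0,0,0,0,0,0,0.5],[0,0,0,0,0,0,1],[0,0,0,0,0,0,1],[0,0,0,0,0,0,1],[0,0,0,0,0,0,1],[0,0,0,0,0,0,1]], "force": 25}}

```text
t: 56.05
ee_pos: [0.461, 0.2427, 0.0148]
orientation: [0.0, 0.067, 0.998, 0.0]
force: [0.2, -0.3, 5.2]
width: 0.0446
finger_force: 25.0
```

Emit:
{"op": "play_rows", "data": {"moves": [[0,0,0,0,0,-0.05,1],[0,0,0,0,0,-0.15,1],[0,0,0,0,0,-0.25,1],[0,0,0,0,0,-0.35,1],[0,0,0,0,0,-0.45,1],[0,0,0,0,0,-0.55,1],[0,0,0,0,0,-0.65,1],[0,0,0,0,0,-0.75,1],[0,0,0,0,0,-0.85,1],[0,0,0,0,0,-0.95,1]]}}

```text
t: 57.05
ee_pos: [0.4608, 0.2426, 0.1105]
orientation: [0.0, 0.067, 0.998, -0.0]
force: [-0.2, 0.4, -0.9]
width: 0.0448
finger_force: 25.0
```

Emit:
{"op": "play_rows", "data": {"moves": [[0,0,0,0,0,-0.1,1],[0,0,0,0,0,-0.2,1],[0,0,0,0,0,-0.3,1],[0,0,0,0,0,-0.4,1],[0,0,0,0,0,-0.5,1],[0,0,0,0,0,-0.6,1],[0,0,0,0,0,-0.6,1],[0,0,0,0,0,-0.6,1],[0,0,0,0,0,-0.6,1],[0,0,0,0,0,-0.6,1]]}}

```text
t: 58.05
ee_pos: [0.4606, 0.2425, 0.1692]
orientation: [-0.0, 0.067, 0.998, -0.0]
force: [-0.1, 0.4, -0.8]
width: 0.0443
finger_force: 25.0
```

```bash
python3 - <<'E'
from h import *
print(state()["ee_pos"],state()["width"])
for d in discs(grab_frame("wrist")):print(*d)
to(.526,-.2032,.17)
E
```

```text
[0.460633   0.24248281 0.16918819] 0.04434123015471613
[257.5 241.9] 3686 [0.5378 0.2357] [0.4621 0.2452 0.1725]
tool shift [-1.247 -4.328 -0.008] t 58.1
```

Emit:
{"op": "play_rows", "data": {"moves": [[0,0,0,-0.03,-0.1,0,1],[0,0,0,-0.06,-0.2,0,1],[0,0,0,-0.09,-0.3,0,1],[0,0,0,-0.13,-0.4,0,1],[0,0,0,-0.17,-0.5,0,1],[0,0,0,-0.2,-0.6,0,1],[0,0,0,-0.24,-0.7,0,1],[0,0,0,-0.28,-0.8,0,1],[0,0,0,-0.32,-0.9,0,1],[0,0,0,-0.35,-1,0,1]]}}

```text
t: 59.1
ee_pos: [0.4825, 0.138, 0.1696]
orientation: [0.0, 0.067, 0.998, 0.0]
force: [0.6, 0.4, -0.2]
width: 0.0446
finger_force: 25.0
```

Emit:
{"op": "play_rows", "data": {"moves": [[0,0,0,-0.03,-0.1,0,1],[0,0,0,-0.06,-0.2,0,1],[0,0,0,-0.09,-0.3,0,1],[0,0,0,-0.13,-0.4,0,1],[0,0,0,-0.17,-0.5,0,1],[0,0,0,-0.2,-0.6,0,1],[0,0,0,-0.24,-0.7,0,1],[0,0,0,-0.28,-0.8,0,1],[0,0,0,-0.32,-0.9,0,1],[0,0,0,-0.35,-1,0,1]]}}

```text
t: 60.1
ee_pos: [0.5038, 0.0342, 0.1696]
orientation: [0.0, 0.067, 0.998, 0.0]
force: [0.4, 0.4, -0.1]
width: 0.0443
finger_force: 25.0
```

Emit:
{"op": "play_rows", "data": {"moves": [[0,0,0,-0.03,-0.1,0,1],[0,0,0,-0.06,-0.2,0,1],[0,0,0,-0.09,-0.3,0,1],[0,0,0,-0.13,-0.4,0,1],[0,0,0,-0.17,-0.5,0,1],[0,0,0,-0.2,-0.6,0,1],[0,0,0,-0.24,-0.7,0,1],[0,0,0,-0.28,-0.8,0,1],[0,0,0,-0.32,-0.9,0,1],[0,0,0,-0.35,-1,0,1]]}}

```text
t: 61.1
ee_pos: [0.5251, -0.0696, 0.1696]
orientation: [0.0, 0.067, 0.998, 0.0]
force: [0.3, 0.3, -0.1]
width: 0.0448
finger_force: 25.0
```

Emit:
{"op": "play_rows", "data": {"moves": [[0,0,0,-0.03,-0.1,0,1],[0,0,0,-0.06,-0.2,0,1],[0,0,0,-0.09,-0.3,0,1],[0,0,0,-0.13,-0.4,0,1],[0,0,0,-0.17,-0.5,0,1],[0,0,0,-0.182,-0.6,0,1],[0,0,0,-0.182,-0.7,0,1],[0,0,0,-0.182,-0.8,0,1],[0,0,0,-0.182,-0.9,0,1],[0,0,0,-0.182,-1,0,1]]}}

```text
t: 62.1
ee_pos: [0.5292, -0.1711, 0.1697]
orientation: [0.0, 0.067, 0.998, -0.0]
force: [0.0, 0.4, -0.6]
width: 0.0443
finger_force: 25.0
```

Emit:
{"op": "play_rows", "data": {"moves": [[0,0,0,0,-0.1,0,1],[0,0,0,0,-0.2,0,1],[0,0,0,0,-0.33,0,1],[0,0,0,0,-0.33,0.1,1],[0,0,0,0,-0.33,0.2,1],[0,0,0,0,-0.33,0.3,1],[0,0,0,0,-0.33,0.4,1],[0,0,0,0,-0.33,0.5,1],[0,0,0,0,-0.33,0.6,1],[0,0,0,0,-0.33,0.6,1]]}}

```text
t: 63.1
ee_pos: [0.5243, -0.2025, 0.1081]
orientation: [-0.001, 0.067, 0.998, 0.0]
force: [0.6, -0.4, -0.3]
width: 0.0446
finger_force: 25.0
```

Emit:
{"op": "play_rows", "data": {"moves": [[0,0,0,0,0,0.01,1],[0,0,0,0,0,0.02,1],[0,0,0,0,0,0.02,1],[0,0,0,0,0,0.02,1],[0,0,0,0,0,0.02,-0.4],[0,0,0,0,0,0.02,-0.4],[0,0,0,0,0,0.02,-0.4],[0,0,0,0,0,0.02,-0.4],[0,0,0,0,0,0.02,-0.4],[0,0,0,0,0,0.02,-0.4]]}}

```text
t: 64.1
ee_pos: [0.525, -0.203, 0.1077]
orientation: [0.0, 0.067, 0.998, -0.0]
force: [0.6, 0.2, -0.2]
width: 0.0651
finger_force: 0.0
```

Emit:
{"op": "play_rows", "data": {"moves": [[0,0,0,0,0,-0.1,-0.5],[0,0,0,0,0,-0.2,-0.5],[0,0,0,0,0,-0.3,-0.5],[0,0,0,0,0,-0.5,-0.5],[0,0,0,0,0,-0.7,-0.5],[0,0,0,-0.2,0,-0.82,-0.5],[0,0,0,-0.4,0,-0.82,-0.5],[0,0,0,-0.5,0,-0.82,-0.5],[0,0,0,-0.5,0,-0.82,-0.5],[0,0,0,-0.5,0,-0.82,-0.5]]}}

```text
t: 65.1
ee_pos: [0.5735, -0.2095, 0.1893]
orientation: [-0.001, 0.067, 0.998, 0.0]
force: [-0.2, 0.5, 0.2]
width: 0.0694
finger_force: 0.0
```

```bash
python3 - <<'E'
from h import *
f=grab_frame("wrist");pipe(f)
f=grab_frame("top");pipe(f)
for d in discs(f):print(*d)
to(.5588,.2533,.19)
E
```

```text
pipe n 1617 slope x,y,z0 [ 0.2059 -0.1661  0.0494] med [ 0.5249 -0.2022  0.0512] [0.0267 0.0527]
pipe n 232 slope x,y,z0 [0.0742 0.1328 0.0514] med [ 0.5252 -0.2059  0.0506] [0.0459 0.0545]
[148.5 219.6] 252 [0.5587 0.2537] [0.558  0.2545 0.0181]
[334.7 231. ] 213 [ 0.5251 -0.2141] [ 0.5251 -0.2075  0.0505]
tool shift [ 0.767  4.567 -0.006] t 65.2
```

The third disc sits at 51 mm, as it should. Fourth disc.

Emit:
{"op": "play_rows", "data": {"moves": [[0,0,0,0,0.1,0,-0.5],[0,0,0,0,0.2,0,-0.5],[0,0,0,0,0.3,0,-0.5],[0,0,0,0,0.4,0,-0.5],[0,0,0,0,0.5,0,-0.5],[0,0,0,0,0.6,0,-0.5],[0,0,0,0,0.7,0,-0.5],[0,0,0,0,0.8,0,-0.5],[0,0,0,0,0.9,0,-0.5],[0,0,0,0,1,0,-0.5]]}}

```text
t: 66.2
ee_pos: [0.588, -0.1098, 0.1896]
orientation: [0.0, 0.067, 0.998, -0.0]
force: [0.7, -0.7, 0.7]
width: 0.0697
finger_force: 0.0
```

Emit:
{"op": "play_rows", "data": {"moves": [[0,0,0,0.03,0.1,0,-0.5],[0,0,0,0.06,0.2,0,-0.5],[0,0,0,0.09,0.3,0,-0.5],[0,0,0,0.12,0.4,0,-0.5],[0,0,0,0.15,0.5,0,-0.5],[0,0,0,0.18,0.6,0,-0.5],[0,0,0,0.21,0.7,0,-0.5],[0,0,0,0.24,0.8,0,-0.5],[0,0,0,0.27,0.9,0,-0.5],[0,0,0,0.3,1,0,-0.5]]}}

```text
t: 67.2
ee_pos: [0.5714, -0.0066, 0.1896]
orientation: [0.0, 0.067, 0.998, -0.0]
force: [-0.0, 1.2, -0.2]
width: 0.069
finger_force: 0.0
```

Emit:
{"op": "play_rows", "data": {"moves": [[0,0,0,0.03,0.1,0,-0.5],[0,0,0,0.06,0.2,0,-0.5],[0,0,0,0.09,0.3,0,-0.5],[0,0,0,0.12,0.4,0,-0.5],[0,0,0,0.15,0.5,0,-0.5],[0,0,0,0.18,0.6,0,-0.5],[0,0,0,0.21,0.7,0,-0.5],[0,0,0,0.24,0.8,0,-0.5],[0,0,0,0.27,0.9,0,-0.5],[0,0,0,0.3,1,0,-0.5]]}}

```text
t: 68.2
ee_pos: [0.5551, 0.0965, 0.1897]
orientation: [0.0, 0.067, 0.998, -0.0]
force: [-0.7, -1.2, -0.1]
width: 0.0698
finger_force: 0.0
```

Emit:
{"op": "play_rows", "data": {"moves": [[0,0,0,0.03,0.1,0,-0.5],[0,0,0,0.06,0.2,0,-0.5],[0,0,0,0.09,0.3,0,-0.5],[0,0,0,0.12,0.4,0,-0.5],[0,0,0,0.16,0.5,0,-0.5],[0,0,0,0.16,0.6,0,-0.5],[0,0,0,0.16,0.7,0,-0.5],[0,0,0,0.16,0.8,0,-0.5],[0,0,0,0.16,0.9,0,-0.5],[0,0,0,0.16,1,0,-0.5]]}}

```text
t: 69.2
ee_pos: [0.553, 0.1977, 0.1896]
orientation: [0.0, 0.067, 0.998, -0.0]
force: [1.1, 1.3, 0.3]
width: 0.0698
finger_force: 0.0
```

Emit:
{"op": "play_rows", "data": {"moves": [[0,0,0,0,0.1,0,-0.5],[0,0,0,0,0.2,0,-0.5],[0,0,0,0,0.3,0.1,-0.5],[0,0,0,0,0.4,0.2,-0.5],[0,0,0,0,0.5,0.3,-0.5],[0,0,0,0,0.567,0.4,-0.5],[0,0,0,0,0.567,0.55,-0.5],[0,0,0,0,0.567,0.7,-0.5],[0,0,0,0,0.567,0.78,-0.5],[0,0,0,0,0.567,0.78,-0.5]]}}

```text
t: 70.2
ee_pos: [0.5597, 0.2528, 0.1101]
orientation: [-0.001, 0.067, 0.998, -0.001]
force: [-0.4, -0.3, -0.3]
width: 0.0696
finger_force: 0.0
```

```bash
python3 - <<'E'
from h import *
for d in discs(grab_frame("wrist")):print(*d)
for d in discs(grab_frame("top")):print(*d)
to(.5588,.2533,.014)
E
```

```text
[257.1 193.1] 1738 [0.5584 0.2556] [0.5584 0.2556 0.0183]
[334.3 230.5] 224 [ 0.5262 -0.2133] [ 0.5254 -0.2055  0.0509]
tool shift [ 0.017 -0.     0.976] t 70.3
```

Emit:
{"op": "play_rows", "data": {"moves": [[0,0,0,0.01,0,0.15,-0.5],[0,0,0,0.01,0,0.3,-0.5],[0,0,0,0.01,0,0.45,-0.5],[0,0,0,0.01,0,0.6,-0.5],[0,0,0,0.01,0,0.75,-0.5],[0,0,0,0.01,0,0.85,-0.5],[0,0,0,0.01,0,0.92,-0.5],[0,0,0,0.01,0,0.968,-0.5],[0,0,0,0.01,0,0.968,-0.5],[0,0,0,0.01,0,0.968,-0.5]]}}

```text
t: 71.3
ee_pos: [0.5596, 0.2533, 0.0151]
orientation: [0.0, 0.067, 0.998, 0.0]
force: [-1.3, 0.6, 0.1]
width: 0.0696
finger_force: 0.0
```

Emit:
{"op": "play_rows", "data": {"moves": [[0,0,0,0,0,0,-0.2],[0,0,0,0,0,0,0],[0,0,0,0,0,0,0.1],[0,0,0,0,0,0,0.3],[0,0,0,0,0,0,0.5],[0,0,0,0,0,0,1],[0,0,0,0,0,0,1],[0,0,0,0,0,0,1],[0,0,0,0,0,0,1],[0,0,0,0,0,0,1]], "force": 25}}

```text
t: 72.3
ee_pos: [0.5595, 0.2533, 0.015]
orientation: [0.0, 0.067, 0.998, 0.0]
force: [-0.2, -0.5, 6.1]
width: 0.0446
finger_force: 25.0
```

Emit:
{"op": "play_rows", "data": {"moves": [[0,0,0,0,0,-0.05,1],[0,0,0,0,0,-0.15,1],[0,0,0,0,0,-0.25,1],[0,0,0,0,0,-0.35,1],[0,0,0,0,0,-0.45,1],[0,0,0,0,0,-0.55,1],[0,0,0,0,0,-0.65,1],[0,0,0,0,0,-0.75,1],[0,0,0,0,0,-0.85,1],[0,0,0,0,0,-0.95,1]]}}

```text
t: 73.3
ee_pos: [0.5594, 0.2532, 0.1107]
orientation: [0.0, 0.067, 0.998, -0.0]
force: [-0.7, 0.3, -0.1]
width: 0.0443
finger_force: 25.0
```

Emit:
{"op": "play_rows", "data": {"moves": [[0,0,0,0,0,-0.1,1],[0,0,0,0,0,-0.2,1],[0,0,0,0,0,-0.3,1],[0,0,0,0,0,-0.4,1],[0,0,0,0,0,-0.5,1],[0,0,0,0,0,-0.6,1],[0,0,0,0,0,-0.6,1],[0,0,0,0,0,-0.6,1],[0,0,0,0,0,-0.6,1],[0,0,0,0,0,-0.6,1]]}}

```text
t: 74.3
ee_pos: [0.5591, 0.2531, 0.1693]
orientation: [-0.0, 0.067, 0.998, -0.0]
force: [-0.7, 0.5, -0.9]
width: 0.0448
finger_force: 25.0
```

```bash
python3 - <<'E'
from h import *
print(state()["ee_pos"],state()["width"])
for d in discs(grab_frame("wrist")):print(*d)
to(.5255,-.2032,.17)
E
```

```text
[0.55910183 0.25310874 0.1693129 ] 0.044777883579547234
[255.7 239.1] 3555 [0.6324 0.2447] [0.5588 0.2546 0.1724]
tool shift [-0.281 -4.567 -0.007] t 74.35
```

Emit:
{"op": "play_rows", "data": {"moves": [[0,0,0,0,-0.1,0,1],[0,0,0,0,-0.2,0,1],[0,0,0,0,-0.3,0,1],[0,0,0,0,-0.4,0,1],[0,0,0,0,-0.5,0,1],[0,0,0,0,-0.6,0,1],[0,0,0,0,-0.7,0,1],[0,0,0,0,-0.8,0,1],[0,0,0,0,-0.9,0,1],[0,0,0,0,-1,0,1]]}}

```text
t: 75.35
ee_pos: [0.5459, 0.1533, 0.1698]
orientation: [0.0, 0.067, 0.998, 0.0]
force: [0.4, 0.4, 0.2]
width: 0.0445
finger_force: 25.0
```

Emit:
{"op": "play_rows", "data": {"moves": [[0,0,0,-0.03,-0.1,0,1],[0,0,0,-0.06,-0.2,0,1],[0,0,0,-0.09,-0.3,0,1],[0,0,0,-0.12,-0.4,0,1],[0,0,0,-0.14,-0.5,0,1],[0,0,0,-0.17,-0.6,0,1],[0,0,0,-0.2,-0.7,0,1],[0,0,0,-0.23,-0.8,0,1],[0,0,0,-0.26,-0.9,0,1],[0,0,0,-0.285,-1,0,1]]}}

```text
t: 76.35
ee_pos: [0.561, 0.0503, 0.1698]
orientation: [0.0, 0.067, 0.998, -0.0]
force: [0.8, 0.3, 0.3]
width: 0.0443
finger_force: 25.0
```

Emit:
{"op": "play_rows", "data": {"moves": [[0,0,0,0,-0.1,0,1],[0,0,0,0,-0.2,0,1],[0,0,0,0,-0.3,0,1],[0,0,0,0,-0.4,0,1],[0,0,0,0,-0.5,0,1],[0,0,0,0,-0.6,0,1],[0,0,0,0,-0.7,0,1],[0,0,0,0,-0.8,0,1],[0,0,0,0,-0.9,0,1],[0,0,0,0,-1,0,1]]}}

```text
t: 77.35
ee_pos: [0.5473, -0.0487, 0.1698]
orientation: [0.0, 0.067, 0.998, -0.0]
force: [0.3, 0.1, -2.1]
width: 0.0448
finger_force: 25.0
```

Emit:
{"op": "play_rows", "data": {"moves": [[0,0,0,0,-0.1,0,1],[0,0,0,0,-0.2,0,1],[0,0,0,0,-0.3,0,1],[0,0,0,0,-0.4,0,1],[0,0,0,0,-0.5,0,1],[0,0,0,0,-0.6,0,1],[0,0,0,0,-0.7,0,1],[0,0,0,0,-0.8,0,1],[0,0,0,0,-0.9,0,1],[0,0,0,0,-1,0,1]]}}

```text
t: 78.35
ee_pos: [0.5339, -0.1478, 0.1699]
orientation: [0.0, 0.067, 0.998, -0.0]
force: [0.3, 0.8, -0.4]
width: 0.0445
finger_force: 25.0
```

Emit:
{"op": "play_rows", "data": {"moves": [[0,0,0,0,-0.1,0,1],[0,0,0,0,-0.2,0,1],[0,0,0,0,-0.3,0,1],[0,0,0,0,-0.4,0,1],[0,0,0,0,-0.5,0,1],[0,0,0,0,-0.567,0.1,1],[0,0,0,0,-0.567,0.2,1],[0,0,0,0,-0.567,0.3,1],[0,0,0,0,-0.567,0.4,1],[0,0,0,0,-0.567,0.4,1]]}}

```text
t: 79.35
ee_pos: [0.5257, -0.2023, 0.128]
orientation: [-0.001, 0.067, 0.998, 0.0]
force: [-0.4, -0.7, -0.3]
width: 0.0447
finger_force: 25.0
```

Emit:
{"op": "play_rows", "data": {"moves": [[0,0,0,0,0,0.08,1],[0,0,0,0,0,0.16,1],[0,0,0,0,0,0.22,1],[0,0,0,0,0,0.223,1],[0,0,0,0,0,0.223,1],[0,0,0,0,0,0.223,1],[0,0,0,0,0,0.223,-0.4],[0,0,0,0,0,0.223,-0.4],[0,0,0,0,0,0.223,-0.4],[0,0,0,0,0,0.223,-0.4]]}}

```text
t: 80.35
ee_pos: [0.5265, -0.2032, 0.1077]
orientation: [0.0, 0.067, 0.998, -0.0]
force: [-0.4, 0.2, 0.9]
width: 0.0644
finger_force: 0.0
```

Emit:
{"op": "play_rows", "data": {"moves": [[0,0,0,0,0,-0.1,-0.5],[0,0,0,0,0,-0.2,-0.5],[0,0,0,0,0,-0.3,-0.5],[0,0,0,0,0,-0.5,-0.5],[0,0,0,0,0,-0.7,-0.5],[0,0,0,-0.2,0,-0.82,-0.5],[0,0,0,-0.4,0,-0.82,-0.5],[0,0,0,-0.5,0,-0.82,-0.5],[0,0,0,-0.5,0,-0.82,-0.5],[0,0,0,-0.5,0,-0.82,-0.5]]}}

```text
t: 81.35
ee_pos: [0.575, -0.2097, 0.1892]
orientation: [-0.001, 0.067, 0.998, 0.0]
force: [-1.0, -0.4, 0.2]
width: 0.0701
finger_force: 0.0
```

```bash
python3 - <<'E'
from h import *
f=grab_frame("wrist");pipe(f);cv2.imwrite("pics/w8.png",f["img"][:,:,::-1])
p=cloud(f);z=p[...,2];v,u=np.indices(z.shape)
k=p[(z>.15)&(z<.165)&(u<150)];print("knob",len(k),np.median(k,0),(k.min(0)+k.max(0))/2 if len(k) else 0)
f=grab_frame("top")
for d in discs(f):print(*d)
print(state()["ee_pos"])
E
```

```text
pipe n 1749 slope x,y,z0 [ 0.322  -0.1877  0.0606] med [ 0.5249 -0.202   0.0632] [0.0266 0.0647]
knob 497 [ 0.53807272 -0.34795089  0.15765702] [ 0.53869278 -0.34983128  0.15493378]
[335.3 231. ] 238 [ 0.5249 -0.2156] [ 0.5252 -0.206   0.0624]
[ 0.57486004 -0.20979794  0.18927916]
```

View pics/w8.png

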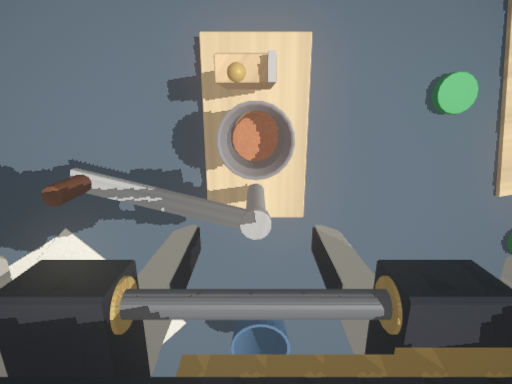

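The column top is at 63 mm, so all four discs are stacked flat. The mouth is at (256,140) and the knob at (65,190). Next I pinch the knob again.

Emit:
{"op": "play_rows", "data": {"moves": [[0,0,0,0,-0.1,0,-0.5],[0,0,0,0,-0.2,0,-0.5],[0,0,0,0.05,-0.3,0,-0.5],[0,0,0,0.1,-0.4,0,-0.5],[0,0,0,0.168,-0.5,0,-0.5],[0,0,0,0.168,-0.6,0,-0.5],[0,0,0,0.168,-0.7,0,-0.5],[0,0,0,0.168,-0.8,0,-0.5],[0,0,0,0.168,-0.9,0,-0.5],[0,0,0,0.168,-1,0,-0.5]]}}

```text
t: 82.45
ee_pos: [0.546, -0.3075, 0.1895]
orientation: [0.0, 0.067, 0.998, -0.0]
force: [0.2, -0.1, -0.3]
width: 0.0696
finger_force: 0.0
```

Emit:
{"op": "play_rows", "data": {"moves": [[0,0,0,0,-0.1,0,-0.5],[0,0,0,0,-0.2,0,-0.5],[0,0,0,0,-0.3,0,-0.5],[0,0,0,0,-0.437,0,-0.5],[0,0,0,0,-0.437,0.1,-0.5],[0,0,0,0,-0.437,0.2,-0.5],[0,0,0,0,-0.437,0.3,-0.5],[0,0,0,0,-0.437,0.4,-0.5],[0,0,0,0,-0.437,0.5,-0.5],[0,0,0,0,-0.437,0.61,-0.5]]}}

```text
t: 83.45
ee_pos: [0.5402, -0.3497, 0.1276]
orientation: [-0.0, 0.067, 0.998, 0.0]
force: [0.6, -0.1, -1.0]
width: 0.0697
finger_force: 0.0
```

Emit:
{"op": "play_rows", "data": {"moves": [[0,0,0,0,0,0,-0.3],[0,0,0,0,0,0,0],[0,0,0,0,0,0,0.3],[0,0,0,0,0,0,0.5],[0,0,0,0,0,0,1],[0,0,0,0,0,0,1],[0,0,0,0,0,0,1],[0,0,0,0,0,0,1],[0,0,0,0,0,0,1],[0,0,0,0,0,0,1]], "force": 25}}

```text
t: 84.45
ee_pos: [0.5395, -0.3518, 0.1287]
orientation: [-0.0, 0.068, 0.998, -0.001]
force: [-0.9, -5.1, 0.1]
width: 0.0157
finger_force: 25.0
```

```bash
python3 - <<'E'
from h import *
e=state()["ee_pos"][:2];print(e)
C=np.array([.5257,-.2027]);c,s=np.cos(yaw),np.sin(yaw)
d=e-C;X=d@[c,s];Y=d@[-s,c];print("rack",X,Y)
th=np.arctan2(-Y,.07-X);print("theta",th,np.hypot(Y,.07-X))
for t in [1.2,1.1,1,.9,.8,.7,.6,.5,.4,.3,.25,.2,.15,.1,.05,0]:
    print(t,np.round([10*(X-(.07-.15*np.cos(t))),10*(-.15*np.sin(t)-Y)],3))
E
```

```text
[ 0.53950364 -0.35183917]
rack 0.033750730342424956 -0.14592436848036486
theta 1.3273134198247203 0.15035933914160735
1.2 [0.181 0.061]
1.1 [0.318 0.122]
1 [0.448 0.197]
0.9 [0.57  0.284]
0.8 [0.683 0.383]
0.7 [0.785 0.493]
0.6 [0.876 0.612]
0.5 [0.954 0.74 ]
0.4 [1.019 0.875]
0.3 [1.071 1.016]
0.25 [1.091 1.088]
0.2 [1.108 1.161]
0.15 [1.121 1.235]
0.1 [1.13  1.309]
0.05 [1.136 1.384]
0 [1.138 1.459]
```

Emit:
{"op": "play_rows", "data": {"moves": [[0,0,0,0.09,0.03,0,1],[0,0,0,0.18,0.06,0,1],[0,0,0,0.318,0.122,0,1],[0,0,0,0.448,0.197,0,1],[0,0,0,0.57,0.284,0,1],[0,0,0,0.683,0.383,0,1],[0,0,0,0.785,0.493,0,1],[0,0,0,0.876,0.612,0,1],[0,0,0,0.92,0.68,0,1],[0,0,0,0.954,0.74,0,1]]}}

```text
t: 85.45
ee_pos: [0.4517, -0.2651, 0.1284]
orientation: [-0.003, 0.069, 0.998, -0.0]
force: [-8.9, -6.3, 3.5]
width: 0.0154
finger_force: 25.0
```

Emit:
{"op": "play_rows", "data": {"moves": [[0,0,0,0.03,0.06,0,1],[0,0,0,0.065,0.135,0,1],[0,0,0,0.09,0.2,0,1],[0,0,0,0.105,0.24,0,1],[0,0,0,0.117,0.276,0,1],[0,0,0,0.123,0.305,0,1],[0,0,0,0.123,0.305,0,1],[0,0,0,0.123,0.305,0,1],[0,0,0,0.123,0.305,0,1],[0,0,0,0.123,0.305,0,1]]}}

```text
t: 86.45
ee_pos: [0.4453, -0.2322, 0.1284]
orientation: [-0.002, 0.068, 0.998, 0.0]
force: [-4.9, -0.2, 2.6]
width: 0.0157
finger_force: 25.0
```

Emit:
{"op": "play_rows", "data": {"moves": [[0,0,0,0.015,0.045,0,1],[0,0,0,0.025,0.08,0,1],[0,0,0,0.031,0.116,0,1],[0,0,0,0.038,0.153,0,1],[0,0,0,0.044,0.19,0,1],[0,0,0,0.049,0.23,0,1],[0,0,0,0.053,0.264,0,1],[0,0,0,0.055,0.3,0,1],[0,0,0,0.056,0.33,0,1],[0,0,0,0.057,0.36,0,1]]}}

```text
t: 87.45
ee_pos: [0.4443, -0.1956, 0.1283]
orientation: [-0.002, 0.068, 0.998, 0.0]
force: [-5.1, -1.2, 1.7]
width: 0.0155
finger_force: 25.0
```

Emit:
{"op": "play_rows", "data": {"moves": [[0,0,0,0.002,0.02,0,1],[0,0,0,0.004,0.035,0,1],[0,0,0,0.004,0.05,0,1],[0,0,0,0.004,0.06,0,1],[0,0,0,0.004,0.06,0,1],[0,0,0,0.004,0.06,0,1],[0,0,0,0.004,0.06,0,1],[0,0,0,0.004,0.06,0,1],[0,0,0,0.004,0.06,0,1],[0,0,0,0.004,0.06,0,1]]}}

```text
t: 88.45
ee_pos: [0.4448, -0.1921, 0.1283]
orientation: [-0.001, 0.069, 0.998, -0.001]
force: [-6.5, -12.2, -0.8]
width: 0.0156
finger_force: 25.0
```

```bash
python3 - <<'E'
from h import *
e=state()["ee_pos"][:2];print(e,state()["force"])
C=np.array([.5257,-.2027]);c,s=np.cos(yaw),np.sin(yaw)
d=e-C;X=d@[c,s];Y=d@[-s,c];print("theta",np.arctan2(-Y,.07-X),np.hypot(Y,.07-X))
E
```

```text
[ 0.44479337 -0.19214308] [ -6.51070811 -12.20081181  -0.83949899]
theta 0.002825880444232604 0.1515919561146303
```

A 12 N reaction at about 0.00 rad means the keeper is against its stop. Release, retreat, verify.

Emit:
{"op": "play_rows", "data": {"moves": [[0,0,0,0,0,0,0.6],[0,0,0,0,0,0,0.2],[0,0,0,0,0,0,0],[0,0,0,0,0,0,0],[0,0,0,0,0,0,0],[0,0,0,0,0,-0.1,0],[0,0,0,0,0,-0.25,0],[0,0,0,0,0,-0.4,0],[0,0,0,0,0,-0.6,0],[0,0,0,0,0,-0.8,0]]}}

```text
t: 89.45
ee_pos: [0.4469, -0.1894, 0.21]
orientation: [0.0, 0.067, 0.998, 0.0]
force: [0.5, -0.0, -0.5]
width: 0.0468
finger_force: 0.0
```

Emit:
{"op": "play_rows", "data": {"moves": [[0,0,0,-0.1,0.1,0,0],[0,0,0,-0.2,0.2,0,0],[0,0,0,-0.3,0.3,0,0],[0,0,0,-0.4,0.4,0,0],[0,0,0,-0.5,0.5,0,0],[0,0,0,-0.6,0.6,0,0],[0,0,0,-0.7,0.7,0,0],[0,0,0,-0.8,0.8,0,0],[0,0,0,-0.9,0.9,0,0],[0,0,0,-1,1,0,0]]}}

```text
t: 90.45
ee_pos: [0.5604, -0.1032, 0.2085]
orientation: [0.0, 0.067, 0.998, -0.0]
force: [1.2, -0.1, -0.4]
width: 0.0466
finger_force: 0.0
```

Emit:
{"op": "play_rows", "data": {"moves": [[0,0,0,0,0.1,0,0],[0,0,0,0,0.2,0,0],[0,0,0,0,0.3,0,0],[0,0,0,0,0.4,0,0],[0,0,0,0,0.5,0,0],[0,0,0,0,0.5,0,0],[0,0,0,0,0.5,0,0],[0,0,0,0,0.5,0,0],[0,0,0,0,0.5,0,0],[0,0,0,0,0.5,0,0]]}}

```text
t: 91.45
ee_pos: [0.5661, -0.0548, 0.2085]
orientation: [0.0, 0.067, 0.998, -0.0]
force: [0.4, -0.2, 0.1]
width: 0.0466
finger_force: 0.0
```

```bash
python3 - <<'E'
from h import *
f=grab_frame("top");p=cloud(f);z=p[...,2];pipe(f)
cv2.imwrite("pics/t9.png",cv2.resize(f["img"][160:300,270:420,::-1],None,fx=4,fy=4))
v,u=np.indices(z.shape);R=(u>295)&(u<390)&(v>180)&(v<285)
k=p[R&(z>.145)&(z<.165)];print("knob",len(k),(k[:,:2].min(0)+k[:,:2].max(0))/2)
e=(k[:,:2].min(0)+k[:,:2].max(0))/2
c,s=np.cos(yaw),np.sin(yaw)
d=e-P;X=d@[c,s];Y=d@[-s,c];print("theta",np.arctan2(-Y,.07-X))
E
```

```text
return _methods._mean(a, axis=axis, dtype=dtype,
  ret = um.true_divide(
Traceback (most recent call last):
  File "h.py", line 29, in pipe
    print("pipe n",len(q),"slope x,y,z0",np.linalg.lstsq(A,q[:,2],rcond=None)[0].round(4),"med",np.median(q,0).round(4),np.percentile(q[:,2],[2,98]).round(4))
                                                                                                                        ~~~~~~~~~~~~~^^^^^^^^^^^^^^^
IndexError: index -1 is out of bounds for axis 0 with size 0
```

Emit:
{"op": "play_rows", "data": {"moves": [[0,0,0,0,0.1,0,0],[0,0,0,0,0.2,0,0],[0,0,0,0,0.3,0,0],[0,0,0,0,0.4,0,0],[0,0,0,0,0.5,0,0],[0,0,0,0,0.6,0,0],[0,0,0,0,0.7,0,0],[0,0,0,0,0.8,0,0],[0,0,0,0,0.9,0,0],[0,0,0,0,1,0,0]]}}

```text
t: 92.5
ee_pos: [0.5796, 0.0456, 0.2085]
orientation: [-0.0, 0.067, 0.998, -0.0]
force: [-0.1, -0.4, -0.0]
width: 0.0465
finger_force: 0.0
```

Emit:
{"op": "play_rows", "data": {"moves": [[0,0,0,0,0.1,0,0],[0,0,0,0,0.2,0,0],[0,0,0,0,0.3,0,0],[0,0,0,0,0.4,0,0],[0,0,0,0,0.5,0,0],[0,0,0,0,0.6,0,0],[0,0,0,0,0.7,0,0],[0,0,0,0,0.8,0,0],[0,0,0,0,0.9,0,0],[0,0,0,0,1,0,0]]}}

```text
t: 93.5
ee_pos: [0.593, 0.1447, 0.2085]
orientation: [0.0, 0.067, 0.998, -0.0]
force: [1.9, -0.6, 1.5]
width: 0.0466
finger_force: 0.0
```

```bash
python3 - <<'E'
from h import *
f=grab_frame("top");p=cloud(f);z=p[...,2]
cv2.imwrite("pics/t9.png",cv2.resize(f["img"][160:300,270:420,::-1],None,fx=4,fy=4))
v,u=np.indices(z.shape);R=(u>295)&(u<390)&(v>180)&(v<285)
k=p[R&(z>.145)&(z<.165)];print("knob",len(k))
e=(k[:,:2].min(0)+k[:,:2].max(0))/2;print(e)
c,s=np.cos(yaw),np.sin(yaw)
d=e-P;X=d@[c,s];Y=d@[-s,c];print("theta",np.arctan2(-Y,.07-X))
E
```

```text
knob 48
[ 0.44588233 -0.19210629]
theta -0.0009750266510183324
```

View pics/t9.png

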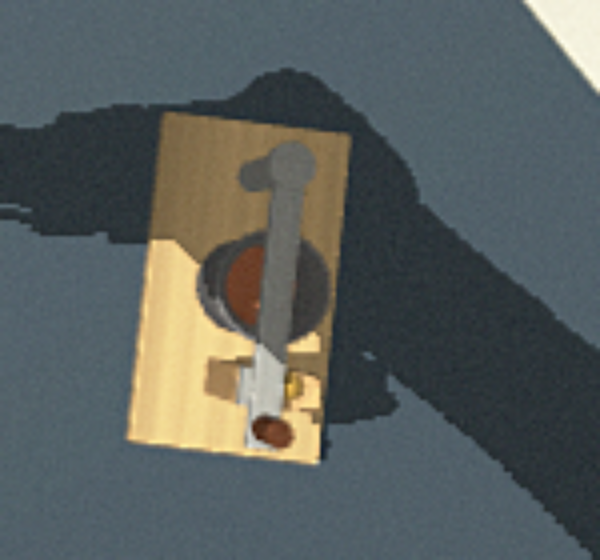

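The keeper lies across the mouth against the lug at (245,385), past the ball at (293,385), at about 0 rad, with the discs beneath it. Handing in.

```bash
python3 -c "
from plant import close_job
print(close_job())"
```

```text
the job is handed in; nothing more can be done
None
```

I've handed the job in: all four discs measured flat in one column in the pipe, the keeper is home against its stop past the ball (about 0 rad), and I didn't touch the jar, cup or brush; the hand-in call returned no verdict.

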